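# Level the flange stand, then put the level and setting blocks back in their own holders

## Task

The flange stand dips to one side: push the steel wedge under its low edge, between the two short feet, until the level on the flange reads centred, let go of the wedge and leave it in, without dragging the stand along the bench. Then take the level off and lay it upright in its labelled holder, and put every setting block that is out on the bench back flat in its own labelled holder, the one whose bay fits its length. Leave the other things on the bench where they are.

Things in the scene. Friction and masses are not known exactly. Their poses are not given: they have to be found in the camera images.
- stand: fit-up stand, 3 kg: dark steel base plate 150 (x) x 190 (y) x 10 mm on four round feet, with a bright pipe flange on a short neck. Origin: middle of the plate's underside, z up. Its heel feet (y = +75 mm) stand on a fixed flat bar, the short ones (y = -75, x = +-55 mm, 18 across) on the bench, so it dips 3 to 4 degrees to -y. Level, its underside is 17 to 19 mm above the bench
- stand_edge (a point): middle of the low edge of the stand's plate (y = -95 mm), on its underside; axes as the stand's. The wedge goes in here, between the short feet, along the stand's +y. Raising this edge turns the stand about its heel feet, 170 mm away; the edge bears about 10 N and the wedge takes 10 to 20 N to push in
- flange_face (a point): middle of the flange's raised face (90 mm across, level with the top of the flange but 2 mm proud), on which the level lies: 25 mm to +y of the plate's middle and 52 mm above its underside. The flange is 140 mm across and 14 mm thick
- wedge: plain steel wedge, 0.5 kg, 150 mm long, 30 mm wide, 28 mm high at the thick end (x = -75 mm) falling evenly to 4 mm at the thin end (x = +75 mm). Origin: under its middle; +x points to the thin end. It balances 56 mm from the thick end (x = -19 mm) and stays where it is left under the load
- wedge_grip (a point): point on the wedge 25 mm in from the thick end (x = -50 mm), 12 mm above its underside, where it is 24 mm high; axes as the wedge's
- level_center (a point): centre of the pocket level lying on the flange: an aluminium bar 120 mm long (x), 22 mm wide (y), 42 mm high (z) with black ends and a yellow-green vial in its top. At the start its x axis runs roughly along the stand's +y
- bubble (a joint): the level's reading, rad: its slope along its x axis, 0 when centred between the two black rings, positive when its +x end is high (the bubble moves to +x, 0.5 mm for every 0.001 rad; the rings allow about 0.009 rad); full scale +-0.03; settles within a second
- slot_level_bay (a point): middle of the floor of the level's own holder (blue plate, 150 x 52 mm, with a label of a dotted bar); the bay is 134 x 32 mm with lips 6 mm high; its x axis is the long way; the floor is 6 mm above the bench. Either way round will do
- block_a_center (a point): centre of the aluminium setting block 45 mm long (x), 30 mm wide (y), 36 mm high (z), lying on the bench; may be absent (None)
- slot_a_bay (a point): middle of the bay floor of the holder for the 45 mm block: a blue plate 135 x 60 mm on the rack, its bay 59 x 40 mm with lips 6 mm high, long way along x; the label at its far end shows a bar of 0.45 of the block's length. The holders stand side by side 70 mm apart in an order that changes; floors are 12 mm above the bench. Any way round will do
- block_b_center (a point): centre of the aluminium setting block 65 mm long (x), 30 mm wide (y), 36 mm high (z), lying on the bench; may be absent (None)
- slot_b_bay (a point): middle of the bay floor of the holder for the 65 mm block: a blue plate 135 x 60 mm on the rack, its bay 79 x 40 mm with lips 6 mm high, long way along x; the label at its far end shows a bar of 0.45 of the block's length. The holders stand side by side 70 mm apart in an order that changes; floors are 12 mm above the bench. Any way round will do
- block_c_center (a point): centre of the aluminium setting block 85 mm long (x), 30 mm wide (y), 36 mm high (z), lying on the bench; may be absent (None)
- slot_c_bay (a point): middle of the bay floor of the holder for the 85 mm block: a blue plate 135 x 60 mm on the rack, its bay 99 x 40 mm with lips 6 mm high, long way along x; the label at its far end shows a bar of 0.45 of the block's length. The holders stand side by side 70 mm apart in an order that changes; floors are 12 mm above the bench. Any way round will do
- block_d_center (a point): centre of the aluminium setting block 105 mm long (x), 30 mm wide (y), 36 mm high (z), lying on the bench; may be absent (None)
- slot_d_bay (a point): middle of the bay floor of the holder for the 105 mm block: a blue plate 135 x 60 mm on the rack, its bay 119 x 40 mm with lips 6 mm high, long way along x; the label at its far end shows a bar of 0.45 of the block's length. The holders stand side by side 70 mm apart in an order that changes; floors are 12 mm above the bench. Any way round will do
- nipple: pipe nipple 42 mm across, 60 high, standing; bystander, to be left alone. Origin on its underside
- elbow: pipe elbow, 42 mm tube, lying; bystander, to be left alone. Origin on its underside
- spool: copper-coloured spool 100 mm across, 55 high; bystander, to be left alone. Origin on its underside
- flange: flat ring flange 110 mm across, 16 thick; bystander, to be left alone. Origin on its underside
- brush: wire brush 200 mm long, 32 high, lying; bystander, to be left alone. Origin on its underside
- hammer: hammer 270 mm long, 26 high, lying; bystander, to be left alone. Origin on its underside
- coupling: pipe coupling 48 mm across, 38 high, standing; bystander, to be left alone. Origin on its underside
Things that resemble listed ones, but are neither listed nor needed, are in the scene too. Leave any pink look-alike of the wedge alone.

How it is judged:
By the outcome, as a careful person would: the job done as asked, in the order asked, and still so for the second after the job is handed in, with the robot touching nothing.
Of block_a, block_b, block_c, block_d only 3 to 4 are there at a start; the rules pass over those that are not, and their reading is None.
At some moment in a run one of block_a, block_b, block_c, block_d may be knocked a few centimetres aside while the robot is not near it.
It also fails if it takes over 210 s, if anything falls off the work surface, if the arm or the gripper's body presses on something with over 40 N, if the wrist force passes 120 N, or if a joint passes its speed limit or range.

## Robot

A 6-joint arm with a two-finger parallel gripper is mounted at the origin on the work surface. World frame = base frame: x ahead of the robot, y to its left, z up, the work surface at z = 0. Lengths are in m, angles in degrees, forces in N, time in s.
With the tool pointing down it reaches from about 0.3 to 0.75 m from the base axis. Payload 8.5 kg.
Tool frame: the origin (TCP) lies between the finger pads; the fingertips stand 17 mm ahead of it and the grasp point (between the pads) lies 2 mm behind it; z points along the fingers, y is the direction in which the jaws open and shut (so a half turn about z gives the same grasp; the last joint's range is limited). The gripper opens to 85 mm and grips with 20 to 120 N. Pads are 22 mm wide; open, the fingers measure 114 mm over their backs; the gripper's body (76 mm by 85 mm) begins 54 mm behind the grasp point. The pads swing forward as they close: fully open they stand 13 mm farther back than shut.
Start: joints at [-87.852, 21.807, 74.336, -0, 83.858, -12.336], TCP at [0.138, -0.533, 0.248] pointing down, gripper open.
Joint ranges: [-178.18, 178.18], [-50.72, 133.34], [12.68, 142.11], [-81.47, 261.47], [9.98, 163.14], [-165.26, 165.26]. Speed limits (degrees/s): [136.94, 136.94, 180, 180, 180, 180].

## Interface

Orientations are given as a 3x3 rotation matrix whose columns are the frame's x, y, z axes.
In Python, from rig import readout, eyes, env gives the robot as it stands.
- The arm moves only by the tool arm_command, never from a script. Its argument "rows" is text: rows parted by semicolons, each of 7 numbers parted by spaces: the closure, from 0 (fully open) to 1 (shut), then the shift along the tool's x, y, z in mm, then the turn, a rotation vector about the tool's x, y, z in degrees. In form: grip dx dy dz rx ry rz; .... A call has 1 to 5 rows; each row shifts and turns the commanded pose from where the row before left it, along the tool's axes as they then stand; what a row does not reach is not made up. A row lasts 1/12 s, in which the tool goes at most 41.7 mm and 7.16 degrees, less where a joint would pass 70% of its speed; a pose out of reach is approached as far as the arm can. A call with a gripper value outside its range is refused whole. The fingers move at their own pace and stop on an object; "squeeze" is the grip in N (left out, the last holds). Time passes only in rows, so rows that do not move let the fingers close. It gives the time, the measured TCP pose, the force and the opening at its end, in the units of the state.
- readout.observe(): the state, without advancing time (a new reading comes with each control period).
- eyes.get_image(name): name is "side" or "top" or "wrist"; returns the picture (480x640x3 uint8, red, green, blue); there is no depth.
- eyes.camera_model(name): a dict with "mtx" (3x3 intrinsics, pixels), "view" (4x4, takes a point from world to camera coordinates). Camera axes: x right, y up, looking along -z (the intrinsics and any distortion apply to the point x, -y, -z); pixel columns grow to the right and rows downward; lengths in m; the calibration is good to about 2 mm. A picture is of the moment at which its call begins: read the wrist's pose just before it. camera_model takes no time and is no camera call; for the wrist camera it gives the pose at the moment of the call.
- env.close_job(): hands the job in, once; it reports no verdict.
The state is a dict: "time_s": time; "q": joint angles; "qvel": joint speeds; "joint_efforts": joint torques, N m; "position": TCP position; "tool_rot": TCP orientation; "ft_force": force on the tool from outside, world axes, zero at the start; "wrist_torque": the same for the moment, N m; "grip_width": finger opening in m.
Only numpy, scipy, OpenCV 4.12 (cv2) and the standard library are available. Lean on these libraries where they do the work, as an engineer would, in place of code of your own. Each camera call takes 0.05 s, during which the arm holds its last target. There are 200 camera calls.

## Working session

There is one attempt and no reset: what is moved stays moved. The work goes in short steps, Python scripts to look and compute and a tool call to move; the robot and the scene stay as the last step left them, time stands still between calls to the robot, and variables do not carry over. Pictures are saved under pics/ and viewed, about 12 in all and at most 16, crops included, and the job is handed in when it is done.

Besides the shell and the picture viewer there is one more tool, called after "Request:" by a JSON object that holds its "fn" and its "kwargs". arm_command: Moves the arm, as the interface text tells. Its arguments: {"type":"object","properties":{"rows":{"type":"string"},"squeeze":{"type":"number"}},"required":["rows"]}

```bash
ls; mkdir -p pics; python3 - <<'E'
from rig import readout, eyes, env
import cv2
for n in ("top","side"):
    im=eyes.get_image(n); cv2.imwrite(f"pics/{n}0.png",im[:,:,::-1])
    c=eyes.camera_model(n); print(n,c)
print(readout.observe())
E
```

```text
pics
top {'mtx': array([[447.27639047,   0.        , 324.84110054],
       [  0.        , 447.27639047, 239.37029484],
       [  0.        ,   0.        ,   1.        ]]), 'view': array([[ 4.75452357e-04, -9.99995736e-01, -2.88143891e-03,
         2.39743466e-02],
       [ 9.96661938e-01,  2.38628519e-04,  8.16389915e-02,
        -5.34927355e-01],
       [-8.16379557e-02, -2.91063593e-03,  9.96657801e-01,
        -9.59837035e-01],
       [ 0.00000000e+00,  0.00000000e+00,  0.00000000e+00,
         1.00000000e+00]])}
side {'mtx': array([[541.56728376,   0.        , 325.87275902],
       [  0.        , 541.56728376, 242.7373724 ],
       [  0.        ,   0.        ,   1.        ]]), 'view': array([[-0.96646227, -0.2566757 , -0.00826165,  0.50344297],
       [ 0.13390357, -0.53111715,  0.83665071,  0.04479246],
       [-0.21913582,  0.80748508,  0.54767448, -1.2169894 ],
       [ 0.        ,  0.        ,  0.        ,  1.        ]])}
{'time_s': 0.1, 'q': array([-8.78510031e+01,  2.18379650e+01,  7.43774234e+01,  2.56049526e-04,
        8.38595058e+01, -1.23357616e+01]), 'qvel': array([ 0.05637102, -0.07128395, -0.17657983,  0.08150169,  0.0067027 ,
        0.07844163]), 'joint_efforts': array([ 3.60059385e-03, -4.49218154e+01, -2.31654686e+01, -2.00653717e-04,
        3.64207750e-03,  4.50718076e-06]), 'position': array([ 0.13755741, -0.53228042,  0.24778327]), 'tool_rot': array([[ 9.68214337e-01,  2.50121960e-01, -4.45757781e-05],
       [ 2.50121804e-01, -9.68213497e-01,  1.30639852e-03],
       [ 2.83600089e-04, -1.27602315e-03, -9.99999146e-01]]), 'ft_force': array([ 0.76725616,  0.11824207, -0.01809749]), 'wrist_torque': array([-0.0269157 ,  0.06890964,  0.02185102]), 'grip_width': 0.08533925512009995}
```

View pics/top0.png

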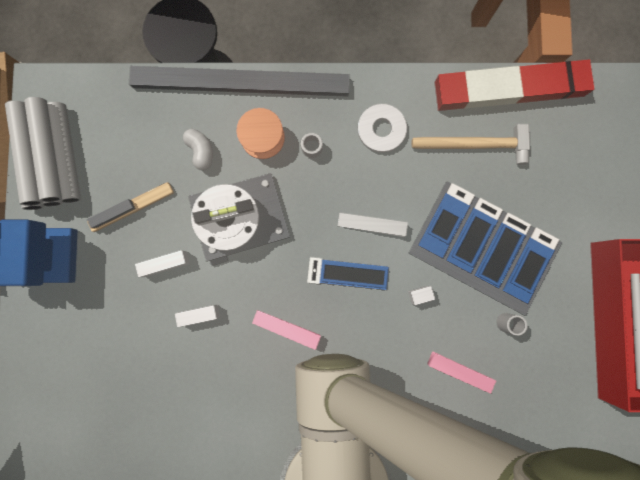

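View pics/side0.png

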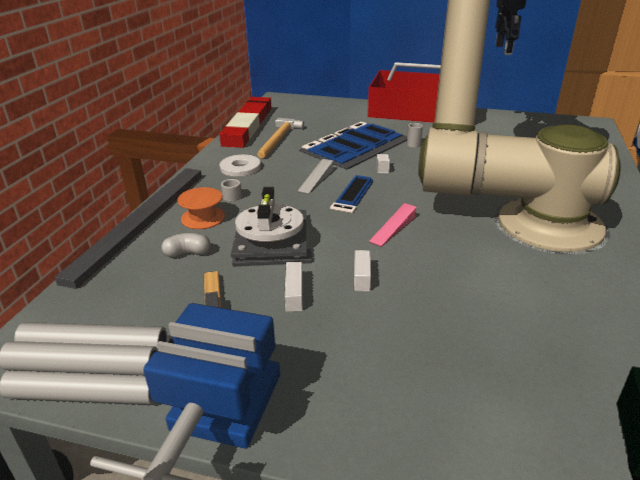

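```bash
cat > h.py <<'E'
import numpy as np, cv2
from rig import readout, eyes, env
def cam(n): c=eyes.camera_model(n); return c["mtx"],c["view"]
def ray(uv,C):
    K,V=C; d=np.linalg.inv(K)@[uv[0],uv[1],1]; d=d*[1,-1,-1]
    R=V[:3,:3]; return -R.T@V[:3,3], R.T@d
def onz(uv,z,C):
    o,d=ray(uv,C); return o+d*(z-o[2])/d[2]
def proj(p,C):
    K,V=C; c=V[:3,:3]@np.array(p)+V[:3,3]; c=c*[1,-1,-1]; q=K@c; return q[:2]/q[2]
def two(uva,Ca,uvb,Cb):
    A=[];b=[]
    for uv,C in((uva,Ca),(uvb,Cb)):
        o,d=ray(uv,C); d/=np.linalg.norm(d); P=np.eye(3)-np.outer(d,d); A.append(P); b.append(P@o)
    return np.linalg.lstsq(np.vstack(A),np.hstack(b),rcond=None)[0]
def snap(n,f=None):
    C=cam(n); im=eyes.get_image(n)[:,:,::-1].copy()
    if f: cv2.imwrite("pics/"+f,im)
    return im,C
E
python3 - <<'E'
import cv2
im=cv2.imread("pics/top0.png")
a=cv2.resize(im[160:345,180:440],None,fx=3,fy=3,interpolation=cv2.INTER_CUBIC); cv2.imwrite("pics/c1.png",a)
im2=cv2.imread("pics/side0.png")
a=cv2.resize(im2[175:320,200:340],None,fx=4,fy=4,interpolation=cv2.INTER_CUBIC)
b=cv2.resize(im2[110:255,280:430],None,fx=4,fy=4,interpolation=cv2.INTER_CUBIC)
import numpy as np
o=np.hstack([a,b]);print(o.shape); cv2.imwrite("pics/c2.png",cv2.resize(o,None,fx=.68,fy=.68))
E
```

```text
(580, 1160, 3)
```

View pics/c1.png

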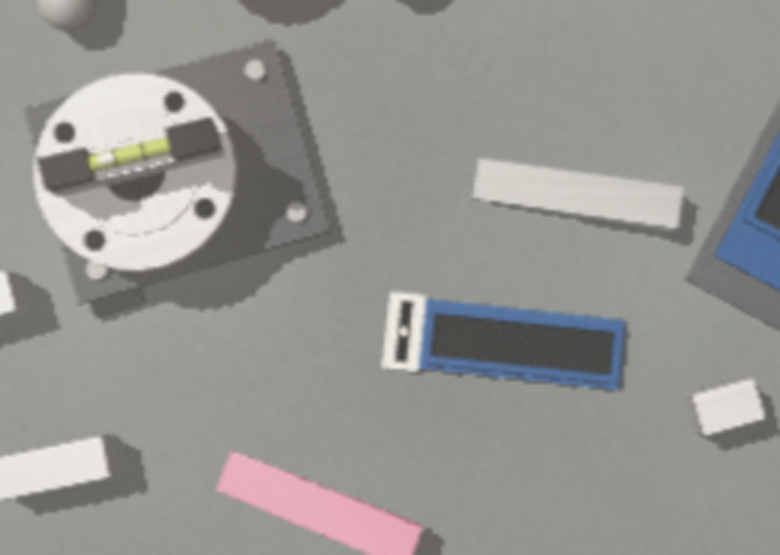

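View pics/c2.png

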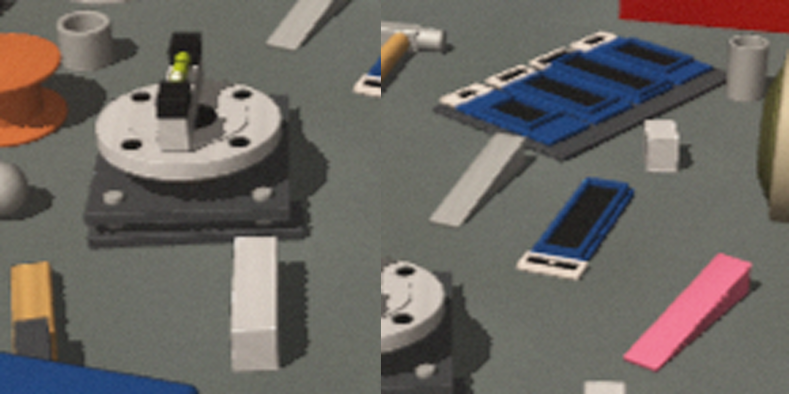

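Top view: steel wedge at (372,224) with thin end left, facing the stand (240,217), whose low edge is right, ~(283,207). Level holder at (348,273), rack at right, blocks at (160,263), (196,316) and (423,296), and pink decoys lower down. Measuring now.

```bash
cat >> h.py <<'E'
def rect(m,z,C,lo=60,hi=1500):
    """minAreaRect of blobs whose outline is cast on plane z: centre, (long,short), yaw of long axis (deg)"""
    out=[]
    for c in cv2.findContours(m.astype(np.uint8),cv2.RETR_EXTERNAL,cv2.CHAIN_APPROX_NONE)[0]:
        if not lo<cv2.contourArea(c)<hi: continue
        P=np.array([onz(p,z,C)[:2] for p in c[:,0]])
        r=cv2.minAreaRect((P*1000).astype(np.float32)); B=cv2.boxPoints(r)
        e=B[1]-B[0],B[2]-B[1]; e=max(e,key=np.linalg.norm)
        out.append((np.round(r[0],1),np.round(sorted(r[1])[::-1],1),round(np.degrees(np.arctan2(e[1],e[0]))%180,1),np.round(c[:,0].mean(0))))
    return out
def hsv(im): return [x.astype(int) for x in cv2.split(cv2.cvtColor(im,cv2.COLOR_BGR2HSV))]
E
python3 - <<'E'
from h import *
im=cv2.imread("pics/top0.png");C=cam("top");H,S,V=hsv(im)
for p in [(160,260),(160,272),(196,313),(196,323),(423,293),(423,303),(372,224),(350,240),(600,230)]: print(p,im[p[1],p[0]])
for t in (195,210,225):
    print(t); [print(r) for r in rect((V>t)&(S<40),.036,C,150,1500)]
print("wedge");[print(r) for r in rect((V>175)&(S<40),.016,C,300,1500) if abs(r[3][0]-372)<20]
print("blue");[print(r) for r in rect((H>100)&(H<125)&(S>120)&(V>70),.012,C,300,9000)]
print("dark in holders");[print(r) for r in rect((V<70),.012,C,100,2000) if r[3][0]>300 and r[3][1]>180]
# stand corners
for p,z in [((271.7,174),.018),((294,240),.018),((189,196),.029),((207.3,260),.029)]: print(onz(p,z,C).round(4))
E
```

```text
(160, 260) [229 234 235]
(160, 272) [104 110 111]
(196, 313) [225 229 234]
(196, 323) [136 140 143]
(423, 293) [216 220 224]
(423, 303) [117 120 122]
(372, 224) [202 208 211]
(350, 240) [148 152 150]
(600, 230) [142 148 147]
195
(array([60.4, 88.9]), array([50. , 31.1]), np.float32(0.1), array([295., 469.]))
(array([73.6, 27.7]), array([76.2, 54.2]), np.float32(0.1), array([323., 460.]))
(array([195.3,  33.1]), array([114.7,  69.7]), np.float32(0.1), array([318., 399.]))
(array([370. , 301.6]), array([83.9, 28.8]), np.float32(101.8), array([195., 316.]))
(array([ 414. , -184.2]), array([43.6, 28.8]), np.float32(105.8), array([422., 295.]))
(array([467.7,  47. ]), array([54.1, 26.1]), np.float32(173.8), array([314., 270.]))
(array([482.1, 380.7]), array([103.6,  28.9]), np.float32(106.9), array([159., 263.]))
(array([ 536.8, -450.5]), array([53.6, 24.6]), np.float32(62.8), array([545., 238.]))
(array([543. , 247.7]), array([143.2,  73.6]), np.float32(84.2), array([220., 233.]))
(array([ 569.7, -390.8]), array([54.7, 24.7]), np.float32(62.8), array([516., 223.]))
(array([567.6, -77.9])
[... 2245 characters left out ...]
 -423.3]), array([128.2,  57.2]), np.float32(151.6), array([528., 270.]))
(array([501.7, 617.4]), array([115.7,  56. ]), np.float32(1.6), array([ 58., 256.]))
(array([508.1, 712.3]), array([145. ,  64.7]), np.float32(3.1), array([ 14., 251.]))
dark in holders
(array([  60.1, -520.1]), array([246.1,  61.3]), np.float32(92.3), array([576., 462.]))
(array([ 469.4, -427.2]), array([74., 33.]), np.float32(151.8), array([530., 269.]))
(array([ 502.9, -365.2]), array([113.3,  34. ]), np.float32(152.0), array([502., 252.]))
(array([ 536.2, -303.7]), array([92.3, 34.2]), np.float32(151.1), array([474., 237.]))
[0.6816 0.1428 0.018 ]
[0.5338 0.0921 0.018 ]
[0.6299 0.3228 0.029 ]
[0.4893 0.2795 0.029 ]
```

```bash
cat >> h.py <<'E'
def plan(p,yaw,sp=38,dmax=6.8,cur=None):
    """rows (dx dy dz rx ry rz) to bring the tool, pointing down, with tool x at yaw, to p (m); splits into equal rows"""
    s=readout.observe(); R=np.array(s["tool_rot"]); P=np.array(s["position"])
    c,sn=np.cos(np.radians(yaw)),np.sin(np.radians(yaw)); T=np.array([[c,sn,0],[sn,-c,0],[0,0,-1.]])
    rv=cv2.Rodrigues(R.T@T)[0][:,0]; d=(np.array(p)-P)*1000
    n=int(max(1,np.ceil(np.linalg.norm(d)/sp),np.ceil(np.degrees(np.linalg.norm(rv))/dmax)))
    print("n",n,"t",s["time_s"])
    for i in range(n):
        Ri=R@cv2.Rodrigues(rv*i/n)[0]
        print(*np.round(Ri.T@d/n,1),*np.round(np.degrees(rv)/n,2),sep=" ")
E
python3 - <<'E'
from h import *
s=readout.observe(); K,V=cam("wrist"); R=s["tool_rot"];V=np.array(V)
o=-V[:3,:3].T@V[:3,3]; print("cam origin in tool",R.T@(o-s["position"]),"axes",(R.T@V[:3,:3].T).round(3),K)
plan([.53,.0,.30],82)
E
```

```text
cam origin in tool [ 0.06800233  0.0008965  -0.12633952] axes [[-0.     0.965  0.262]
 [ 1.     0.    -0.001]
 [-0.001  0.262 -0.965]] [[392.40730737   0.         318.58485046]
 [  0.         392.40730737 236.75448386]
 [  0.           0.           1.        ]]
n 18 t 0.1
28.5 -23.2 -2.9 -0.0 -0.0 -3.75
30.0 -21.3 -2.9 -0.0 -0.0 -3.75
31.3 -19.3 -2.9 -0.0 -0.0 -3.75
32.5 -17.2 -2.9 -0.0 -0.0 -3.75
33.5 -15.0 -2.9 -0.0 -0.0 -3.75
34.4 -12.8 -2.9 -0.0 -0.0 -3.75
35.2 -10.5 -2.9 -0.0 -0.0 -3.75
35.8 -8.2 -2.9 -0.0 -0.0 -3.75
36.3 -5.8 -2.9 -0.0 -0.0 -3.75
36.6 -3.4 -2.9 -0.0 -0.0 -3.75
36.7 -1.0 -2.9 -0.0 -0.0 -3.75
36.7 1.4 -2.9 -0.0 -0.0 -3.75
36.5 3.8 -2.9 -0.0 -0.0 -3.75
36.2 6.2 -2.9 -0.0 -0.0 -3.75
35.7 8.5 -2.9 -0.0 -0.0 -3.75
35.1 10.8 -2.9 -0.0 -0.0 -3.75
34.3 13.1 -2.9 -0.0 -0.0 -3.75
33.4 15.3 -2.9 -0.0 -0.0 -3.75
```

Request:
{"fn": "arm_command", "kwargs": {"rows": "0 29 -24 -3 0 0 -3.75;0 30.5 -22 -3 0 0 -3.75;0 32 -20 -3 0 0 -3.75;0 33 -18 -3 0 0 -3.75;0 34 -15.5 -3 0 0 -3.75"}}

```text
time_s: 0.52
position: [0.2484, -0.3785, 0.2632]
tool_rot: [[0.835, 0.55, -0.0], [0.55, -0.835, 0.001], [0.0, -0.001, -1.0]]
ft_force: [0.8, -0.2, 0.3]
grip_width: 0.0854
```

Request:
{"fn": "arm_command", "kwargs": {"rows": "0 35 -13 -3 0 0 -3.75;0 36 -11 -3 0 0 -3.75;0 36.5 -8.5 -3 0 0 -3.75;0 37 -6 -3 0 0 -3.75;0 37 -3.5 -3 0 0 -3.75"}}

```text
time_s: 0.93
position: [0.359, -0.2276, 0.2784]
tool_rot: [[0.614, 0.79, -0.0], [0.79, -0.614, 0.0], [0.0, -0.0, -1.0]]
ft_force: [1.0, -0.7, -0.5]
grip_width: 0.0852
```

Request:
{"fn": "arm_command", "kwargs": {"rows": "0 37.5 -1 -3 0 0 -3.75;0 37.5 1.5 -3 0 0 -3.75;0 37 4 -3 0 0 -3.75;0 37 6 -3 0 0 -3.75;0 36.5 8.5 -3 0 0 -3.75"}}

```text
time_s: 1.35
position: [0.4701, -0.0767, 0.2933]
tool_rot: [[0.327, 0.945, -0.0], [0.945, -0.327, 0.0], [-0.0, -0.0, -1.0]]
ft_force: [0.6, -1.5, 1.1]
grip_width: 0.0854
```

Request:
{"fn": "arm_command", "kwargs": {"rows": "0 36 11 -3 0 0 -3.75;0 35 13 -3 0 0 -3.75;0 34 15 -3 0 0 -3.75;0 0 0 0 0 0 0;0 0 0 0 0 0 0"}}

```text
time_s: 1.77
position: [0.5356, 0.0136, 0.3016]
tool_rot: [[0.137, 0.991, -0.001], [0.991, -0.137, 0.0], [-0.0, -0.001, -1.0]]
ft_force: [-0.3, -1.0, -0.2]
grip_width: 0.0854
```

```bash
python3 - <<'E'
from h import *
s=readout.observe();print(s["time_s"],s["position"],s["ft_force"])
im,C=snap("wrist","w1.png"); np.savez("pics/w1.npz",K=C[0],V=C[1])
E
```

```text
1.7667 [0.53558224 0.01359241 0.30162807] [-0.28899899 -0.9809236  -0.24953121]
```

View pics/w1.png

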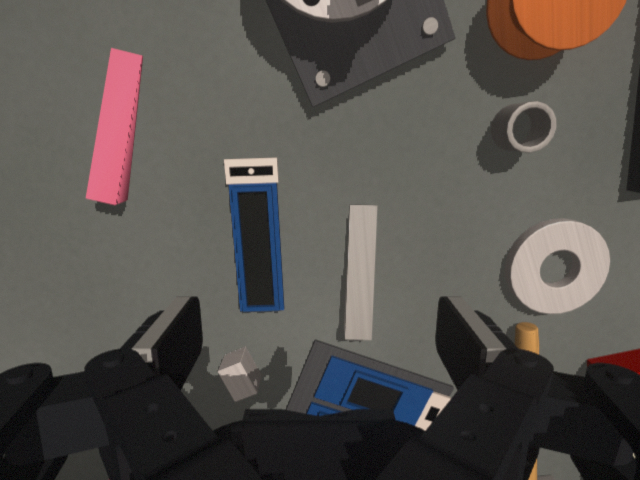

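```bash
python3 - <<'E'
from h import *
f=np.load("pics/w1.npz");C=(f["K"],f["V"])
for n,p,z in [("thinL",(350,206),.004),("thinR",(377,206),.004),("thickL",(345,339),.028),("thickR",(373,340),.028),
 ("cornL",(313,105),.018),("cornR",(455,37),.018),("boltL",(322,79),.022),("boltR",(431,26),.022),("holdA",(232,186),.012),("holdB",(277,184),.012),("holdC",(240,312),.012),("holdD",(284,310),.012)]:
    print(n,(onz(p,z,C)*1000).round(1))
im=cv2.imread("pics/w1.png");H,S,V=hsv(im)
print("bay",[r for r in rect(V<45,.006,C,2000,20000) if abs(r[3][0]-256)<20])
print("wedge",[r for r in rect((V>135)&(S<40),.016,C,2000,9000) if abs(r[3][0]-361)<20])
E
```

```text
thinL [569.6  -5.9   4. ]
thinR [599.   -9.9   4. ]
thickL [ 544.9 -152.8   28. ]
thickR [ 576.3 -158.5   28. ]
cornL [544.3 103.   18. ]
cornR [686.7 145.3  18. ]
boltL [556.3 125.2  22. ]
boltR [663.5 157.1  22. ]
holdA [447.6  34.3  12. ]
holdB [495.3  29.8  12. ]
holdC [ 428.4 -110.8   12. ]
holdD [ 479.3 -115.2   12. ]
bay [(array([459.1, -41.3]), array([132.1,  30.4]), np.float32(83.9), array([256., 248.]))]
wedge [(array([571.8, -83. ]), array([159.4,  30.9]), np.float32(81.3), array([361., 272.]))]
```

Wedge: thin end ≈(584,−8), thick end ≈(561,−156), length 149.6 mm, which matches the given 150. Stand low edge mid ≈(615.5,123), yaw 16.5°; bolts 112 mm apart against 110. Moving to the wedge grip.

```bash
python3 - <<'E'
from h import *
plan([.5646,-.131,.07],81.2)
E
```

```text
n 8 t 1.8167
-17.2 6.2 29.0 -0.01 0.0 0.1
-17.2 6.2 29.0 -0.01 0.0 0.1
-17.2 6.2 29.0 -0.01 0.0 0.1
-17.2 6.3 29.0 -0.01 0.0 0.1
-17.2 6.3 29.0 -0.01 0.0 0.1
-17.2 6.3 29.0 -0.01 0.0 0.1
-17.2 6.3 29.0 -0.01 0.0 0.1
-17.2 6.4 29.0 -0.01 0.0 0.1
```

Request:
{"fn": "arm_command", "kwargs": {"rows": "0 -17.2 6.2 29 0 0 0.1;0 -17.2 6.2 29 0 0 0.1;0 -17.2 6.2 29 0 0 0.1;0 -17.2 6.2 29 0 0 0.1;0 -17.2 6.3 29 0 0 0.1"}}

```text
time_s: 2.23
position: [0.5528, -0.0794, 0.1562]
tool_rot: [[0.151, 0.989, -0.0], [0.989, -0.151, -0.0], [-0.0, 0.0, -1.0]]
ft_force: [0.8, -0.5, -0.7]
grip_width: 0.0854
```

Request:
{"fn": "arm_command", "kwargs": {"rows": "0 -17.2 6.3 29 0 0 0.1;0 -17.2 6.3 29 0 0 0.1;0 -17.2 6.3 29 0 0 0.1;0 0 0 0 0 0 0"}}

```text
time_s: 2.57
position: [0.562, -0.1343, 0.0653]
tool_rot: [[0.158, 0.987, -0.008], [0.987, -0.158, 0.003], [0.002, -0.008, -1.0]]
ft_force: [-1.0, -0.1, -0.9]
grip_width: 0.0857
```

Request:
{"fn": "arm_command", "kwargs": {"rows": "0 0 0 20 0 0 0;0 0 0 20 0 0 0;0 0 0 12 0 0 0;0 0 0 0 0 0 0;0 0 0 0 0 0 0"}}

```text
time_s: 2.98
position: [0.5644, -0.1315, 0.0192]
tool_rot: [[0.154, 0.988, 0.0], [0.988, -0.154, -0.0], [-0.0, 0.0, -1.0]]
ft_force: [0.1, 0.6, -0.0]
grip_width: 0.0856
```

Request:
{"fn": "arm_command", "kwargs": {"rows": "1 0 0 0 0 0 0;1 0 0 0 0 0 0;1 0 0 0 0 0 0;1 0 0 0 0 0 0;1 0 0 0 0 0 0", "squeeze": 60}}

```text
time_s: 3.4
position: [0.5645, -0.1312, 0.0191]
tool_rot: [[0.153, 0.988, -0.0], [0.988, -0.153, -0.0], [-0.0, 0.0, -1.0]]
ft_force: [-1.2, 1.9, 3.4]
grip_width: 0.0287
```

Request:
{"fn": "arm_command", "kwargs": {"rows": "1 0 0 0 0 0 0;1 0 0 0 0 0 0;1 0 0 0 0 0 0;1 0 0 0 0 0 0;1 0 0 0 0 0 0"}}

```text
time_s: 3.82
position: [0.5646, -0.1312, 0.0191]
tool_rot: [[0.153, 0.988, 0.0], [0.988, -0.153, -0.0], [-0.0, 0.0, -1.0]]
ft_force: [-3.6, -0.1, 5.9]
grip_width: 0.0287
```

```bash
python3 - <<'E'
from h import *
plan([.6567,-.016,.040],106.5,sp=25,dmax=4)
E
```

```text
n 7 t 3.8167
18.3 10.5 -3.0 0.0 0.0 -3.61
17.6 11.6 -3.0 0.0 0.0 -3.61
16.8 12.7 -3.0 0.0 0.0 -3.61
16.0 13.7 -3.0 0.0 0.0 -3.61
15.1 14.7 -3.0 0.0 0.0 -3.61
14.1 15.6 -3.0 0.0 0.0 -3.61
13.1 16.5 -3.0 0.0 0.0 -3.61
```

Request:
{"fn": "arm_command", "kwargs": {"rows": "1 0 0 -10 0 0 0;1 0 0 -11 0 0 0;1 0 0 0 0 0 0;1 0 0 0 0 0 0"}}

```text
time_s: 4.15
position: [0.5649, -0.1313, 0.04]
tool_rot: [[0.153, 0.988, 0.001], [0.988, -0.153, -0.001], [-0.0, 0.001, -1.0]]
ft_force: [-0.9, 0.3, -5.7]
grip_width: 0.029
```

Request:
{"fn": "arm_command", "kwargs": {"rows": "1 18.3 10.5 0 0 0 -3.6;1 17.6 11.6 0 0 0 -3.6;1 16.8 12.7 0 0 0 -3.6;1 16 13.7 0 0 0 -3.6;1 15.1 14.7 0 0 0 -3.6"}}

```text
time_s: 4.57
position: [0.6306, -0.048, 0.0387]
tool_rot: [[-0.163, 0.987, -0.001], [0.987, 0.163, 0.0], [0.0, -0.001, -1.0]]
ft_force: [-0.4, 0.5, -6.0]
grip_width: 0.0288
```

Request:
{"fn": "arm_command", "kwargs": {"rows": "1 14.1 15.6 0 0 0 -3.6;1 13.1 16.5 0 0 0 -3.6;1 0 0 0 0 0 0;1 0 0 0 0 0 0;1 0 0 0 0 0 0"}}

```text
time_s: 4.98
position: [0.6562, -0.0163, 0.0387]
tool_rot: [[-0.281, 0.96, -0.002], [0.96, 0.281, 0.0], [0.0, -0.001, -1.0]]
ft_force: [-1.0, -0.2, -5.6]
grip_width: 0.029
```

```bash
python3 - <<'E'
from h import *
s=readout.observe();print(s["time_s"],s["position"],s["tool_rot"].round(3),s["ft_force"])
im,C=snap("wrist","w2.png"); np.savez("pics/w2.npz",K=C[0],V=C[1])
im,_=snap("top","t2.png")
E
```

```text
4.9833 [ 0.65616181 -0.01628665  0.03866517] [[-0.281  0.96  -0.002]
 [ 0.96   0.281  0.   ]
 [ 0.    -0.001 -1.   ]] [-0.97694113 -0.20937424 -5.60516798]
```

View pics/w2.png

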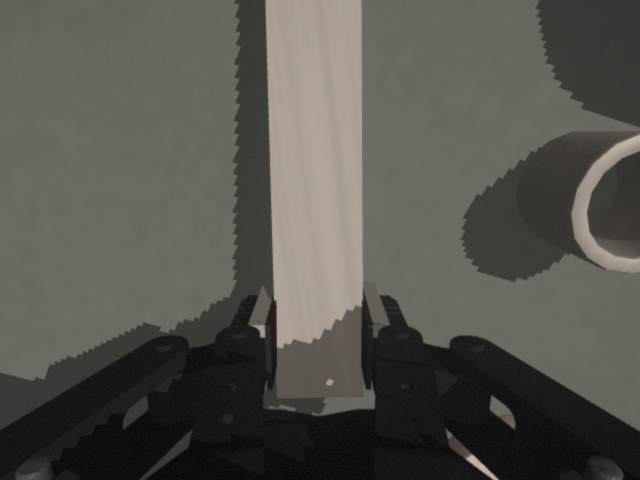

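Request:
{"fn": "arm_command", "kwargs": {"rows": "1 0 0 10 0 0 0;1 0 0 9 0 0 0;1 0 0 0 0 0 0;1 0 0 0 0 0 0"}}

```text
time_s: 5.42
position: [0.6564, -0.0164, 0.0195]
tool_rot: [[-0.281, 0.96, -0.001], [0.96, 0.281, 0.0], [0.001, -0.001, -1.0]]
ft_force: [-0.7, 0.6, -6.0]
grip_width: 0.0287
```

Request:
{"fn": "arm_command", "kwargs": {"rows": "1 8 0 0 0 0 0;1 8 0 0 0 0 0;1 8 0 0 0 0 0;1 6 0 0 0 0 0;1 0 0 0 0 0 0"}}

```text
time_s: 5.83
position: [0.6477, 0.0146, 0.0203]
tool_rot: [[-0.284, 0.959, -0.001], [0.959, 0.284, 0.0], [0.001, -0.001, -1.0]]
ft_force: [-0.6, 0.4, -5.5]
grip_width: 0.029
```

Request:
{"fn": "arm_command", "kwargs": {"rows": "1 5 0 0 0 0 0;1 5 0 0 0 0 0;1 0 0 0 0 0 0"}}

```text
time_s: 6.08
position: [0.6452, 0.0233, 0.0203]
tool_rot: [[-0.283, 0.959, -0.0], [0.959, 0.283, 0.0], [0.0, -0.0, -1.0]]
ft_force: [-0.3, -0.0, -6.0]
grip_width: 0.0287
```

```bash
python3 - <<'E'
from h import *
s=readout.observe();print(s["time_s"],s["position"],s["ft_force"])
im,_=snap("top","t3.png"); im2,_=snap("side","s3.png")
a=cv2.resize(im[150:290,170:400],None,fx=3.2,fy=3.2,interpolation=cv2.INTER_CUBIC); b=cv2.resize(im2[160:300,200:400],None,fx=3.2,fy=3.2,interpolation=cv2.INTER_CUBIC)
b=cv2.copyMakeBorder(b,0,0,0,a.shape[1]-b.shape[1],cv2.BORDER_CONSTANT)
o=np.vstack([a,b]);cv2.imwrite("pics/c3.png",cv2.resize(o,None,fx=.66,fy=.66))
E
```

```text
6.0833 [0.64516617 0.02325066 0.02027842] [-0.27127447 -0.01352261 -5.99967543]
```

View pics/c3.png

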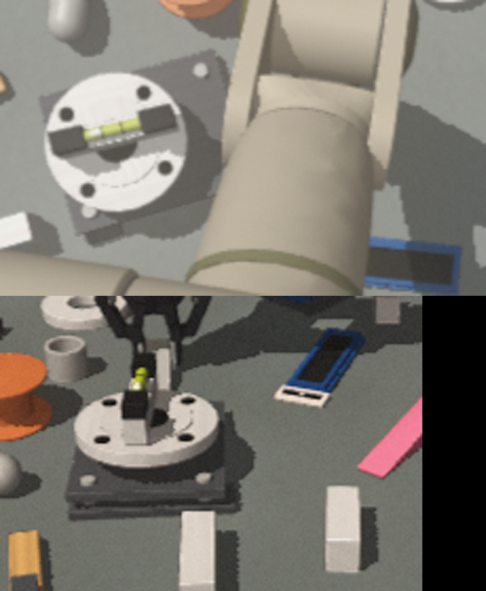

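Request:
{"fn": "arm_command", "kwargs": {"rows": "1 0 0 1.2 0 0 0;1 0 0 0 0 0 0;1 0 0 0 0 0 0"}}

```text
time_s: 6.43
position: [0.6457, 0.0221, 0.0192]
tool_rot: [[-0.282, 0.96, 0.0], [0.96, 0.282, 0.0], [0.0, 0.0, -1.0]]
ft_force: [0.1, 0.2, -3.4]
grip_width: 0.029
```

Request:
{"fn": "arm_command", "kwargs": {"rows": "1 3 0 0 0 0 0;1 3 0 0 0 0 0;1 3 0 0 0 0 0;1 3 0 0 0 0 0;1 0 0 0 0 0 0"}}

```text
time_s: 6.85
position: [0.643, 0.0322, 0.0196]
tool_rot: [[-0.282, 0.959, 0.003], [0.959, 0.282, -0.004], [-0.004, 0.002, -1.0]]
ft_force: [3.2, -10.4, -6.7]
grip_width: 0.029
```

Request:
{"fn": "arm_command", "kwargs": {"rows": "1 3 0 0 0 0 0;1 3 0 0 0 0 0;1 3 0 0 0 0 0;1 3 0 0 0 0 0;1 0 0 0 0 0 0"}}

```text
time_s: 7.27
position: [0.6399, 0.0435, 0.0196]
tool_rot: [[-0.282, 0.959, 0.003], [0.959, 0.282, -0.004], [-0.004, 0.002, -1.0]]
ft_force: [3.9, -10.5, -6.8]
grip_width: 0.0286
```

```bash
python3 - <<'E'
from h import *
s=readout.observe();print(s["time_s"],s["position"],s["ft_force"],s["wrist_torque"])
E
```

```text
7.2667 [0.63987048 0.04346062 0.01955787] [  3.89734816 -10.538693    -6.75575054] [-1.78190838 -0.64428612 -0.05731755]
```

Request:
{"fn": "arm_command", "kwargs": {"rows": "1 3 0 0 0 0 0;1 3 0 0 0 0 0;1 3 0 0 0 0 0;1 3 0 0 0 0 0;1 3 0 0 0 0 0"}}

```text
time_s: 7.68
position: [0.6356, 0.0574, 0.0194]
tool_rot: [[-0.282, 0.96, 0.003], [0.96, 0.282, -0.004], [-0.005, 0.002, -1.0]]
ft_force: [4.0, -13.3, -7.9]
grip_width: 0.0288
```

Request:
{"fn": "arm_command", "kwargs": {"rows": "1 3 0 0 0 0 0;1 3 0 0 0 0 0;1 3 0 0 0 0 0;1 0 0 0 0 0 0;1 0 0 0 0 0 0"}}

```text
time_s: 8.1
position: [0.6327, 0.0669, 0.0191]
tool_rot: [[-0.282, 0.959, 0.002], [0.959, 0.282, -0.003], [-0.003, 0.001, -1.0]]
ft_force: [3.6, -8.5, -8.0]
grip_width: 0.029
```

```bash
cat >> h.py <<'E'
def bub(im,save=None):
    """level in the top view: vial mask axis, black-ends, and brightness along the vial axis"""
    c=im[185:240,180:270]; H,S,V=hsv(c); m=(H>20)&(H<45)&(S>90)
    y,x=np.nonzero(m); print("vial n",len(x),"mid",x.mean()+180,y.mean()+185)
    if save: cv2.imwrite("pics/"+save,cv2.resize(c,None,fx=8,fy=8,interpolation=cv2.INTER_CUBIC))
E
python3 - <<'E'
from h import *
s=readout.observe();print(s["time_s"],s["position"],s["ft_force"])
a=cv2.imread("pics/top0.png");b,_=snap("top","t4.png")
bub(a);bub(b)
# stand shift: patch match of flange region & bolt
for (x0,x1,y0,y1) in [(195,225,185,205),(198,225,225,245),(200,215,240,256)]:
    t=a[y0:y1,x0:x1]; r=cv2.matchTemplate(b[y0-6:y1+6,x0-6:x1+6],t,cv2.TM_CCOEFF_NORMED); print(r.max(),np.array(np.unravel_index(r.argmax(),r.shape))-6)
A=cv2.resize(a[185:240,180:270],None,fx=6,fy=6,interpolation=cv2.INTER_CUBIC);B=cv2.resize(b[185:240,180:270],None,fx=6,fy=6,interpolation=cv2.INTER_CUBIC)
cv2.imwrite("pics/c4.png",cv2.resize(np.vstack([A,B]),None,fx=.9,fy=.9))
E
```

```text
8.1 [0.63269109 0.06687473 0.01908092] [ 3.55812492 -8.51547003 -8.02425713]
vial n 67 mid 225.04477611940297 210.29850746268656
vial n 58 mid 222.89655172413794 210.74137931034483
0.9908691 [ 0 -1]
0.9800286 [ 0 -1]
0.9746754 [ 0 -1]
```

View pics/c4.png

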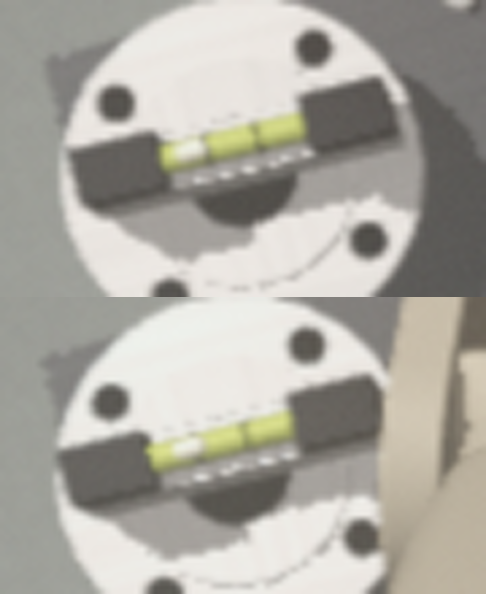

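Request:
{"fn": "arm_command", "kwargs": {"rows": "1 3 0 0 0 0 0;1 3 0 0 0 0 0;1 3 0 0 0 0 0;1 3 0 0 0 0 0;1 3 0 0 0 0 0"}}

```text
time_s: 8.57
position: [0.6285, 0.0808, 0.019]
tool_rot: [[-0.282, 0.96, 0.002], [0.96, 0.282, -0.003], [-0.004, 0.001, -1.0]]
ft_force: [3.3, -12.0, -8.9]
grip_width: 0.0293
```

Request:
{"fn": "arm_command", "kwargs": {"rows": "1 3 0 0 0 0 0;1 0 0 0 0 0 0;1 0 0 0 0 0 0;1 0 0 0 0 0 0;1 0 0 0 0 0 0"}}

```text
time_s: 8.98
position: [0.6274, 0.0843, 0.0188]
tool_rot: [[-0.282, 0.96, 0.001], [0.96, 0.282, -0.002], [-0.002, 0.0, -1.0]]
ft_force: [3.7, -8.6, -9.1]
grip_width: 0.0286
```

Request:
{"fn": "arm_command", "kwargs": {"rows": "1 0 0 0 0 0 0;1 0 0 0 0 0 0;1 0 0 0 0 0 0;1 0 0 0 0 0 0;1 0 0 0 0 0 0"}}

```text
time_s: 9.4
position: [0.6273, 0.0844, 0.0188]
tool_rot: [[-0.282, 0.959, 0.001], [0.959, 0.282, -0.002], [-0.002, 0.0, -1.0]]
ft_force: [3.1, -8.3, -10.2]
grip_width: 0.0288
```

```bash
cat >> h.py <<'E'
def prof(im):
    """along the level's axis between the black ends: column, mean saturation and value"""
    ax=np.array([1,-.2]);ax/=np.linalg.norm(ax); nrm=np.array([-ax[1],ax[0]])
    H,S,V=hsv(im); m=(H>20)&(H<45)&(S>70); m[:180]=0;m[240:]=0;m[:,:180]=0;m[:,270:]=0
    y,x=np.nonzero(m); P=np.c_[x,y]; mu=P.mean(0); d=(P-mu); w=np.linalg.svd(d,full_matrices=False)[2][0]; w*=np.sign(w[0])
    t=d@w; print("ends",t.min(),t.max(),"axis",w.round(3),"mid",mu.round(2))
    im32=im.astype(np.float32)
    for k in np.arange(-15,15.1,1):
        v=np.mean([cv2.getRectSubPix(im32,(1,1),tuple(map(float,mu+w*k+np.array([-w[1],w[0]])*j)))[0,0] for j in(-.7,0,.7)],axis=0); print(int(k),v.round().astype(int),end=" ")
    print()
E
python3 - <<'E'
from h import *
s=readout.observe();print(s["time_s"],s["position"],s["ft_force"])
b,_=snap("top","t5.png"); prof(b); cv2.imwrite("pics/c5.png",cv2.resize(b[185:240,180:270],None,fx=8,fy=8,interpolation=cv2.INTER_CUBIC))
prof(cv2.imread("pics/t4.png"))
E
```

```text
9.4 [0.62732464 0.08436484 0.01876978] [  3.12208205  -8.33820382 -10.23689465]
ends -13.515092011583144 12.923084277269405 axis [ 0.97  -0.243] mid [219.78 211.42]
-15 [ 96 105 107] -14 [ 98 131 130] -13 [121 191 186] -12 [131 208 202] -11 [133 210 205] -10 [133 210 205] -9 [133 211 205] -8 [134 210 205] -7 [132 208 203] -6 [126 193 189] -5 [143 179 178] -4 [183 203 204] -3 [200 217 218] -2 [202 218 219] -1 [202 218 218] 0 [192 209 211] 1 [165 199 200] 2 [141 202 199] 3 [129 202 197] 4 [115 179 175] 5 [115 181 176] 6 [127 200 196] 7 [132 209 204] 8 [132 208 204] 9 [130 208 203] 10 [131 208 203] 11 [131 208 203] 12 [126 198 193] 13 [112 165 162] 14 [100 124 124] 15 [ 97 104 106] 
ends -14.651488332623929 12.26794048771858 axis [ 0.971 -0.239] mid [221.62 211.08]
-15 [ 96 127 125] -14 [117 186 180] -13 [129 206 201] -12 [132 209 204] -11 [142 210 206] -10 [175 216 213] -9 [196 218 218] -8 [202 218 219] -7 [203 216 218] -6 [197 213 215] -5 [176 200 202] -4 [149 199 198] -3 [135 205 201] -2 [132 207 202] -1 [130 207 201] 0 [130 207 202] 1 [131 207 202] 2 [128 202 196] 3 [116 182 177] 4 [114 180 175] 5 [125 198 193] 6 [130 206 201] 7 [129 206 200] 8 [129 206 201] 9 [130 206 201] 10 [130 206 201] 11 [125 198 193] 12 [111 168 165] 13 [ 99 126 126] 14 [ 95 103 106] 15 [ 95 101 105]
```

View pics/c5.png

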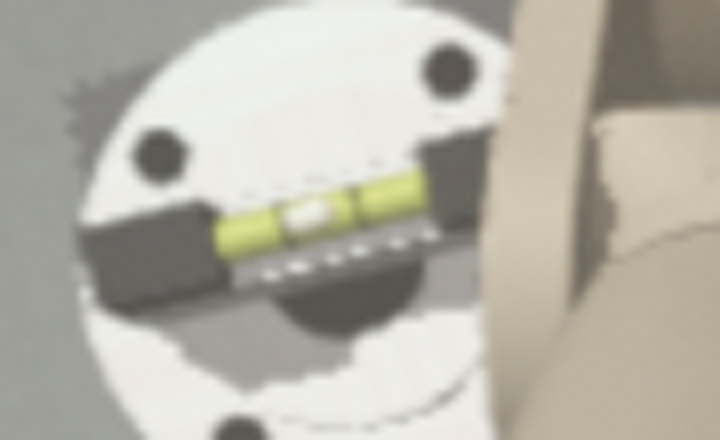

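Request:
{"fn": "arm_command", "kwargs": {"rows": "1 2 0 0 0 0 0;1 2 0 0 0 0 0;1 1.5 0 0 0 0 0;1 0 0 0 0 0 0;1 0 0 0 0 0 0"}}

```text
time_s: 9.87
position: [0.6258, 0.0893, 0.0188]
tool_rot: [[-0.282, 0.96, 0.001], [0.96, 0.282, -0.003], [-0.003, 0.0, -1.0]]
ft_force: [3.2, -9.6, -9.1]
grip_width: 0.0285
```

Request:
{"fn": "arm_command", "kwargs": {"rows": "1 0 0 0 0 0 0;1 0 0 0 0 0 0;1 0 0 0 0 0 0;1 0 0 0 0 0 0;1 0 0 0 0 0 0"}}

```text
time_s: 10.28
position: [0.6258, 0.0893, 0.0188]
tool_rot: [[-0.282, 0.96, 0.001], [0.96, 0.282, -0.003], [-0.003, 0.0, -1.0]]
ft_force: [3.6, -10.8, -9.3]
grip_width: 0.0291
```

Request:
{"fn": "arm_command", "kwargs": {"rows": "1 0 0 0 0 0 0;1 0 0 0 0 0 0;1 0 0 0 0 0 0;1 0 0 0 0 0 0;1 0 0 0 0 0 0"}}

```text
time_s: 10.7
position: [0.6259, 0.0893, 0.0188]
tool_rot: [[-0.282, 0.96, 0.001], [0.96, 0.282, -0.003], [-0.003, 0.0, -1.0]]
ft_force: [3.0, -9.6, -9.4]
grip_width: 0.029
```

```bash
python3 - <<'E'
from h import *
s=readout.observe();print(s["time_s"],s["position"],s["ft_force"])
b,_=snap("top","t6.png"); prof(b)
E
```

```text
10.7 [0.62585148 0.08926083 0.01875875] [ 3.02995251 -9.56896498 -9.3690918 ]
ends -13.241353153302864 13.679855426105387 axis [ 0.97  -0.242] mid [219.05 211.61]
-15 [ 98 104 106] -14 [ 96 114 114] -13 [105 155 152] -12 [124 198 193] -11 [131 208 204] -10 [133 210 205] -9 [134 211 206] -8 [134 210 205] -7 [132 209 204] -6 [128 203 197] -5 [116 180 175] -4 [126 186 182] -3 [164 207 206] -2 [193 216 218] -1 [201 217 219] 0 [202 217 218] 1 [199 216 217] 2 [185 206 207] 3 [156 199 197] 4 [126 186 182] 5 [111 172 168] 6 [121 192 188] 7 [130 206 201] 8 [132 209 204] 9 [130 208 203] 10 [130 207 202] 11 [131 208 202] 12 [131 207 201] 13 [120 187 182] 14 [107 146 145] 15 [ 98 112 115]
```

Request:
{"fn": "arm_command", "kwargs": {"rows": "0.4 0 0 0 0 0 0;0.4 0 0 0 0 0 0;0.4 0 0 0 0 0 0;0.4 0 0 0 0 0 0;0.4 0 0 0 0 0 0"}}

```text
time_s: 11.17
position: [0.6254, 0.0913, 0.0195]
tool_rot: [[-0.282, 0.959, 0.001], [0.959, 0.282, 0.0], [-0.0, 0.001, -1.0]]
ft_force: [-0.4, -0.1, 0.8]
grip_width: 0.0511
```

Request:
{"fn": "arm_command", "kwargs": {"rows": "0.4 0 0 -8 0 0 0;0.4 0 0 -12 0 0 0;0.4 -10 0 -20 0 0 0;0.4 -20 0 -25 0 0 0;0.4 -25 0 -25 0 0 0"}}

```text
time_s: 11.58
position: [0.6406, 0.0388, 0.1114]
tool_rot: [[-0.284, 0.959, 0.0], [0.959, 0.284, 0.0], [0.0, 0.0, -1.0]]
ft_force: [0.8, -0.3, -0.4]
grip_width: 0.0515
```

Request:
{"fn": "arm_command", "kwargs": {"rows": "0 -25 0 -25 0 0 0;0 -25 0 -25 0 0 0;0 0 0 -35 0 0 0;0 0 0 -35 0 0 0;0 0 0 0 0 0 0"}}

```text
time_s: 12.0
position: [0.6567, -0.0106, 0.2384]
tool_rot: [[-0.281, 0.959, 0.014], [0.96, 0.281, -0.003], [-0.006, 0.013, -1.0]]
ft_force: [1.1, -0.2, 1.1]
grip_width: 0.0858
```

```bash
python3 - <<'E'
from h import *
s=readout.observe();print(s["time_s"],s["position"],s["ft_force"])
b,_=snap("top","t7.png"); prof(b)
im,C=snap("wrist","w7.png"); np.savez("pics/w7.npz",K=C[0],V=C[1])
L=[.57,.27,.1] ; print("proj",proj(L,C))
E
```

```text
12.0 [ 0.6567278  -0.01056603  0.23839415] [ 1.08440607 -0.15754538  1.05199249]
ends -13.22414972616541 13.697607702799969 axis [ 0.97  -0.243] mid [219.04 211.65]
-15 [ 98 103 106] -14 [ 97 113 113] -13 [105 153 149] -12 [124 196 191] -11 [132 208 202] -10 [133 209 204] -9 [133 210 204] -8 [133 209 204] -7 [132 208 203] -6 [127 202 196] -5 [115 177 173] -4 [125 179 176] -3 [170 206 204] -2 [195 216 217] -1 [201 216 217] 0 [201 217 218] 1 [198 215 216] 2 [182 203 204] 3 [153 196 195] 4 [125 185 181] 5 [109 166 162] 6 [119 188 182] 7 [129 205 200] 8 [132 208 203] 9 [131 207 202] 10 [130 207 201] 11 [131 207 202] 12 [131 206 201] 13 [120 187 182] 14 [106 146 144] 15 [ 98 112 113] 
proj [ 305.38214108 -358.12499743]
```

View pics/w7.png

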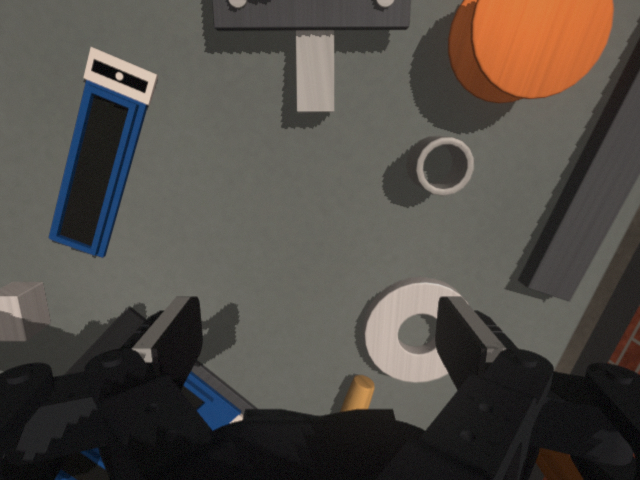

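Wedge inserted and released, stand square to it. Bubble lies centred between the rings (−0.15 px against ring mid ≈0.1 px). Next, the level.

```bash
python3 - <<'E'
from h import *
C=cam("top"); c=onz((219.04,211.65),.112,C); print(c)
a=onz((219.04+20*.97,211.65-20*.243),.112,C); d=c-a; yaw=np.degrees(np.arctan2(d[1],d[0])); print(yaw)
u=d[:2]/np.linalg.norm(d[:2]); plan([*(c[:2]-.02*u),.21],yaw)
E
```

```text
[0.5832364  0.23599569 0.112     ]
104.24040443521753
n 7 t 12.1
33.7 -0.1 3.0 0.03 0.01 0.31
33.7 -0.2 3.0 0.03 0.01 0.31
33.7 -0.4 3.0 0.03 0.01 0.31
33.7 -0.6 3.1 0.03 0.01 0.31
33.7 -0.8 3.1 0.03 0.01 0.31
33.7 -1.0 3.1 0.03 0.01 0.31
33.7 -1.1 3.1 0.03 0.01 0.31
```

Request:
{"fn": "arm_command", "kwargs": {"rows": "0 33.7 0 3 0 0 0.3;0 33.7 0 3 0 0 0.3;0 33.7 -0.5 3 0 0 0.3;0 33.7 -0.5 3 0 0 0.3;0 33.7 -1 3 0 0 0.3"}}

```text
time_s: 12.52
position: [0.6058, 0.1533, 0.213]
tool_rot: [[-0.257, 0.966, -0.002], [0.966, 0.257, -0.0], [0.001, -0.002, -1.0]]
ft_force: [0.7, -0.2, -0.3]
grip_width: 0.0855
```

Request:
{"fn": "arm_command", "kwargs": {"rows": "0 33.7 -1 3 0 0 0.3;0 33.7 -1 3 0 0 0.3;0 0 0 0 0 0 0;0 0 0 0 0 0 0;0 0 0 0 0 0 0"}}

```text
time_s: 12.93
position: [0.5879, 0.2161, 0.2076]
tool_rot: [[-0.247, 0.969, -0.001], [0.969, 0.247, -0.001], [-0.0, -0.001, -1.0]]
ft_force: [0.6, 0.4, -0.1]
grip_width: 0.0857
```

```bash
python3 - <<'E'
from h import *
s=readout.observe();print(s["time_s"],s["position"],s["tool_rot"].round(3))
im,C=snap("wrist","w8.png"); np.savez("pics/w8.npz",K=C[0],V=C[1])
snap("top","t8.png");snap("side","s8.png")
H,S,V=hsv(im)
print(rect((H>20)&(H<45)&(S>70),.112,C,200,90000))
print(rect((V<60),.112,C,2000,30000))
E
```

```text
12.9333 [0.5878748  0.21613931 0.20755881] [[-0.247  0.969 -0.001]
 [ 0.969  0.247 -0.001]
 [-0.    -0.001 -1.   ]]
[(array([586. , 235.9]), array([54.6, 11.9]), np.float32(104.3), array([321., 209.]))]
[(array([575. , 261.3]), array([68.8, 27.5]), np.float32(89.6), array([311., 157.]))]
```

View pics/w8.png

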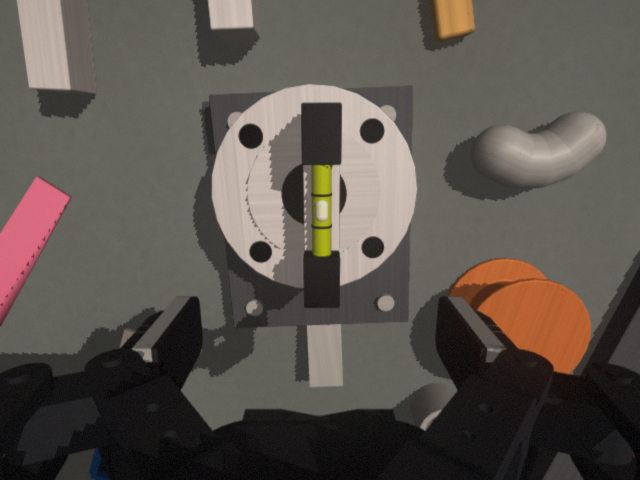

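```bash
python3 - <<'E'
from h import *
plan([.5855,.236,.097],104.3,sp=25)
E
```

```text
n 5 t 13.0833
4.2 0.5 22.2 -0.01 0.0 -0.02
4.2 0.5 22.2 -0.01 0.0 -0.02
4.2 0.5 22.2 -0.01 0.0 -0.02
4.2 0.5 22.2 -0.01 0.0 -0.02
4.2 0.5 22.2 -0.01 0.0 -0.02
```

Request:
{"fn": "arm_command", "kwargs": {"rows": "0 5 0.5 22 0 0 0;0 5 0.5 22 0 0 0;0 5 0.5 22 0 0 0;0 5 0.5 22 0 0 0;0 1 0.5 22 0 0 0"}}

```text
time_s: 13.5
position: [0.5855, 0.237, 0.0972]
tool_rot: [[-0.246, 0.969, 0.0], [0.969, 0.246, 0.0], [0.0, 0.0, -1.0]]
ft_force: [-0.2, 0.1, -0.2]
grip_width: 0.0851
```

Request:
{"fn": "arm_command", "kwargs": {"rows": "1 0 0 0 0 0 0;1 0 0 0 0 0 0;1 0 0 0 0 0 0;1 0 0 0 0 0 0;1 0 0 0 0 0 0", "squeeze": 40}}

```text
time_s: 13.92
position: [0.5859, 0.2372, 0.0996]
tool_rot: [[-0.246, 0.969, 0.002], [0.969, 0.246, 0.0], [-0.0, 0.002, -1.0]]
ft_force: [-2.9, -1.1, 3.6]
grip_width: 0.0253
```

Request:
{"fn": "arm_command", "kwargs": {"rows": "1 0 0 0 0 0 0;1 0 0 0 0 0 0;1 0 0 0 0 0 0;1 0 0 0 0 0 0"}}

```text
time_s: 14.25
position: [0.5859, 0.2373, 0.0996]
tool_rot: [[-0.247, 0.969, 0.002], [0.969, 0.247, 0.0], [-0.001, 0.002, -1.0]]
ft_force: [-2.2, -0.6, 6.6]
grip_width: 0.0209
```

Request:
{"fn": "arm_command", "kwargs": {"rows": "1 0 0 -8 0 0 0;1 0 0 -15 0 0 0;1 0 0 -25 0 0 0;1 0 0 -25 0 0 0;1 0 0 0 0 0 0"}}

```text
time_s: 14.67
position: [0.587, 0.2379, 0.1767]
tool_rot: [[-0.247, 0.969, 0.009], [0.969, 0.247, 0.002], [-0.0, 0.009, -1.0]]
ft_force: [1.0, -0.6, -1.5]
grip_width: 0.0211
```

```bash
python3 - <<'E'
from h import *
im,C=snap("top","t9.png")
H,S,V=hsv(im)
[print(r) for r in rect((V<75),.006,C,300,3000) if abs(r[3][0]-353)<20]
[print(r) for r in rect((H>100)&(H<125)&(S>120)&(V>70),.012,C,100,9000) if abs(r[3][0]-353)<40]
print("blocks");[print(r) for r in rect((V>200)&(S<40),.036,C,150,1500)]
plan([.459,-.0415,.16],83.9)
E
```

```text
(array([458.8, -38.7]), array([130.3,  30.9]), np.float32(83.9), array([353., 274.]))
blocks
(array([ 54.9, 359.7]), array([182.7,  40. ]), np.float32(90.1), array([167., 473.]))
(array([82.9, 41.7]), array([155.7,  54.5]), np.float32(118.9), array([318., 455.]))
(array([142.6, 427.4]), array([60.9, 49.3]), np.float32(99.9), array([131., 424.]))
(array([ 414. , -184.2]), array([43.6, 28.8]), np.float32(105.8), array([422., 295.]))
(array([525.1, 386.3]), array([125.9,  47.8]), np.float32(105.8), array([155., 243.]))
(array([ 536.8, -450.5]), array([53.6, 24.6]), np.float32(62.8), array([545., 238.]))
(array([ 569.7, -390.8]), array([54.7, 24.7]), np.float32(62.8), array([516., 223.]))
(array([ 601.5, -330.6]), array([53.1, 26. ]), np.float32(61.6), array([488., 208.]))
(array([622.1,  92.9]), array([53.5, 28.5]), np.float32(107.3), array([293., 199.]))
(array([614.2, 215.7]), array([97.6, 65.6]), np.float32(17.1), array([237., 203.]))
(array([ 634.1, -270.6]), array([54.4, 25.7]), np.float32(60.7), array([460., 193.]))
(array([605.4, 489.6]), array([224. ,  27.8]), np.float32(7.4), array([112., 207.]))
(array([701. , 407.2]), array([139.4,  58. ]), np.float32(100.9), array([151., 163.]))
(array([639.9, 311.4]), array([226.3,  33.8]), np.float32(9.3), array([195., 192.]))
(array([730.1, 703.2]), array([225.8,  11.8]), np.float32(11.3), array([ 17., 151.]))
(array([739.6, 660.7]), array([227.3,  12.5]), np.float32(11.4), array([ 36., 147.]))
n 9 t 14.7167
-26.6 -21.4 1.4 0.03 -0.0 2.27
-27.4 -20.3 1.5 0.03 -0.0 2.27
-28.2 -19.2 1.5 0.03 -0.0 2.27
-28.9 -18.1 1.5 0.03 -0.0 2.27
-29.6 -16.9 1.5 0.03 -0.0 2.27
-30.2 -15.7 1.5 0.03 -0.0 2.27
-30.8 -14.5 1.5 0.03 -0.0 2.27
-31.4 -13.3 1.5 0.03 -0.0 2.27
-31.9 -12.0 1.5 0.03 -0.0 2.27
```

Request:
{"fn": "arm_command", "kwargs": {"rows": "1 -26.6 -21.4 1 0 0 2.27;1 -27.4 -20.3 1 0 0 2.27;1 -28.2 -19.2 1 0 0 2.27;1 -28.9 -18.1 1 0 0 2.27;1 -29.6 -16.9 1 0 0 2.27"}}

```text
time_s: 15.13
position: [0.5129, 0.0812, 0.1651]
tool_rot: [[-0.05, 0.999, -0.002], [0.999, 0.05, 0.0], [0.0, -0.002, -1.0]]
ft_force: [-0.2, -0.9, -1.0]
grip_width: 0.0209
```

Request:
{"fn": "arm_command", "kwargs": {"rows": "1 -30.2 -15.7 1 0 0 2.27;1 -30.8 -14.5 1 0 0 2.27;1 -31.4 -13.3 1 0 0 2.27;1 -31.9 -12 1 0 0 2.27;1 0 0 0 0 0 0"}}

```text
time_s: 15.55
position: [0.4556, -0.0453, 0.1612]
tool_rot: [[0.113, 0.994, -0.003], [0.994, -0.113, -0.0], [-0.001, -0.003, -1.0]]
ft_force: [1.1, -0.4, -2.1]
grip_width: 0.0211
```

Request:
{"fn": "arm_command", "kwargs": {"rows": "1 0 0 30 0 0 0;1 0 0 30 0 0 0;1 0 0 30 0 0 0;1 0 0 0 0 0 0;1 0 0 0 0 0 0"}}

```text
time_s: 15.97
position: [0.4572, -0.0413, 0.0714]
tool_rot: [[0.107, 0.994, -0.004], [0.994, -0.107, 0.001], [0.001, -0.004, -1.0]]
ft_force: [0.3, -0.3, -1.2]
grip_width: 0.0212
```

```bash
python3 - <<'E'
from h import *
print(readout.observe()["position"]); plan([.459,-.039,.037],83.9,sp=15)
im,C=snap("wrist","w10.png"); np.savez("pics/w10.npz",K=C[0],V=C[1])
E
```

```text
[ 0.45723716 -0.0412875   0.0713896 ]
n 3 t 15.9667
0.8 0.5 11.5 -0.07 -0.02 -0.01
0.8 0.5 11.5 -0.07 -0.02 -0.01
0.8 0.5 11.5 -0.07 -0.02 -0.01
```

View pics/w10.png

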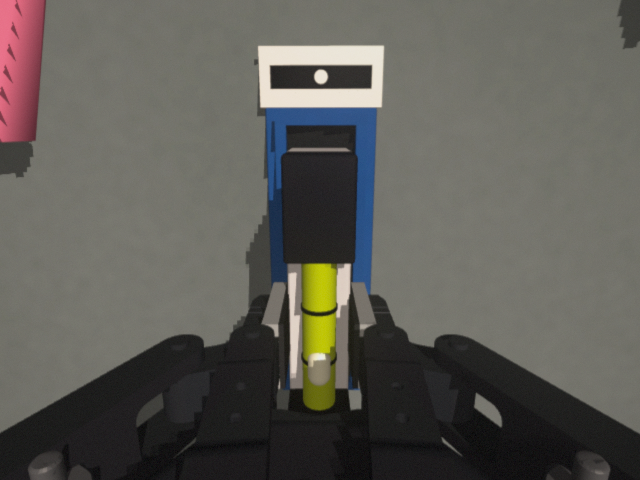

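Request:
{"fn": "arm_command", "kwargs": {"rows": "1 1 0.5 12 0 0 0;1 1 0.5 12 0 0 0;1 0 0.5 9 0 0 0;1 0 0 0 0 0 0;1 0 0 0 0 0 0"}}

```text
time_s: 16.43
position: [0.4601, -0.0399, 0.0399]
tool_rot: [[0.107, 0.994, 0.001], [0.994, -0.107, -0.0], [-0.0, 0.001, -1.0]]
ft_force: [0.8, 0.3, -1.7]
grip_width: 0.0208
```

Request:
{"fn": "arm_command", "kwargs": {"rows": "1 0 0 1 0 0 0;1 0 0 1 0 0 0;1 0 0 0 0 0 0"}}

```text
time_s: 16.68
position: [0.4598, -0.04, 0.0375]
tool_rot: [[0.107, 0.994, 0.001], [0.994, -0.107, -0.0], [-0.0, 0.001, -1.0]]
ft_force: [-0.6, 0.3, -1.5]
grip_width: 0.0211
```

Request:
{"fn": "arm_command", "kwargs": {"rows": "1 0 0 1 0 0 0;1 0 0 0 0 0 0"}}

```text
time_s: 16.85
position: [0.4597, -0.0399, 0.0362]
tool_rot: [[0.107, 0.994, 0.0], [0.994, -0.107, -0.0], [-0.0, 0.0, -1.0]]
ft_force: [-0.9, 0.6, -2.2]
grip_width: 0.021
```

Request:
{"fn": "arm_command", "kwargs": {"rows": "1 0 0 1 0 0 0;1 0 0 0 0 0 0"}}

```text
time_s: 17.02
position: [0.4597, -0.0399, 0.0356]
tool_rot: [[0.107, 0.994, 0.0], [0.994, -0.107, -0.0], [-0.0, 0.0, -1.0]]
ft_force: [-1.4, 1.0, 5.8]
grip_width: 0.0209
```

Request:
{"fn": "arm_command", "kwargs": {"rows": "1 0 0 0.5 0 0 0;1 0 0 0 0 0 0"}}

```text
time_s: 17.18
position: [0.4597, -0.0399, 0.0355]
tool_rot: [[0.107, 0.994, 0.001], [0.994, -0.107, -0.0], [-0.0, 0.001, -1.0]]
ft_force: [-3.5, 1.0, 12.8]
grip_width: 0.0206
```

Request:
{"fn": "arm_command", "kwargs": {"rows": "0.5 0 0 0 0 0 0;0.5 0 0 0 0 0 0;0.5 0 0 0 0 0 0;0.5 0 0 0 0 0 0"}}

```text
time_s: 17.52
position: [0.4597, -0.0399, 0.0346]
tool_rot: [[0.107, 0.994, 0.0], [0.994, -0.107, 0.0], [0.0, 0.0, -1.0]]
ft_force: [-0.4, 0.4, -1.0]
grip_width: 0.0426
```

Request:
{"fn": "arm_command", "kwargs": {"rows": "0.5 0 0 -10 0 0 0;0.5 0 0 -20 0 0 0;0.5 0 0 -30 0 0 0;0 0 0 -35 0 0 0;0 0 0 -35 0 0 0"}}

```text
time_s: 17.93
position: [0.4592, -0.0397, 0.1659]
tool_rot: [[0.107, 0.994, -0.001], [0.994, -0.107, 0.0], [0.0, -0.001, -1.0]]
ft_force: [0.8, 1.1, -0.5]
grip_width: 0.0659
```

```bash
python3 - <<'E'
from h import *
im,C=snap("wrist","w11.png"); H,S,V=hsv(im)
print("vial",[r for r in rect((H>20)&(H<45)&(S>70),.048,C,300,90000)])
im,C=snap("top","t11.png");H,S,V=hsv(im)
print("blocks");[print(r) for r in rect((V>200)&(S<40),.036,C,150,1500) if r[0][0]>300]
plan([.3806,-.200,.18],105.8)
E
```

```text
vial [(array([462. , -41.5]), array([56.3, 11.9]), np.float32(83.6), array([320., 236.]))]
blocks
(array([335.6,   2.7]), array([72.2, 38.4]), np.float32(25.4), array([336., 332.]))
(array([369.9, 301.6]), array([83.3, 28.7]), np.float32(101.9), array([195., 316.]))
(array([471.6, -71.1]), array([97., 17.]), np.float32(71.6), array([371., 269.]))
(array([467.8,  48.2]), array([53.2, 23.4]), np.float32(174.9), array([314., 270.]))
(array([482.1, 380.9]), array([103.3,  28.5]), np.float32(106.8), array([159., 263.]))
(array([ 536.7, -450.4]), array([53.3, 24.5]), np.float32(61.7), array([545., 238.]))
(array([ 569.3, -390.5]), array([52.8, 23.7]), np.float32(62.8), array([516., 223.]))
(array([ 601.5, -330.6]), array([53.2, 24.5]), np.float32(61.3), array([488., 208.]))
(array([621.8,  93.1]), array([53. , 27.2]), np.float32(108.5), array([293., 199.]))
(array([ 634.2, -270.8]), array([54.2, 25.1]), np.float32(61.5), array([460., 193.]))
(array([730.2, 702.6]), array([224.9,   8. ]), np.float32(11.4), array([ 17., 151.]))
(array([739., 660.]), array([225.9,   8.8]), np.float32(11.3), array([ 37., 147.]))
n 5 t 18.0333
-33.5 -12.7 -2.2 0.1 0.05 -4.39
-32.4 -15.2 -2.2 0.1 0.05 -4.39
-31.1 -17.6 -2.2 0.1 0.05 -4.39
-29.7 -20.0 -2.2 0.1 0.05 -4.39
-28.1 -22.2 -2.2 0.1 0.05 -4.39
```

```bash
python3 - <<'E'
from h import *
plan([.4195,-.203,.19],105.8)
E
```

```text
n 5 t 18.0333
-33.2 -4.9 -4.1 0.1 0.05 -4.39
-32.8 -7.4 -4.2 0.1 0.05 -4.39
-32.1 -9.9 -4.2 0.1 0.05 -4.39
-31.2 -12.3 -4.2 0.1 0.05 -4.39
-30.2 -14.7 -4.2 0.1 0.05 -4.39
```

Request:
{"fn": "arm_command", "kwargs": {"rows": "0 -33.2 -5 -4 0 0 -4.4;0 -32.8 -7.4 -4 0 0 -4.4;0 -32 -10 -4 0 0 -4.4;0 -31.2 -12.3 -4 0 0 -4.4;0 -30.2 -14.7 -4 0 0 -4.4"}}

```text
time_s: 18.45
position: [0.4166, -0.2036, 0.1841]
tool_rot: [[-0.277, 0.961, -0.001], [0.961, 0.277, 0.001], [0.001, -0.001, -1.0]]
ft_force: [0.9, -0.0, -0.7]
grip_width: 0.0848
```

Request:
{"fn": "arm_command", "kwargs": {"rows": "0 0 0 0 0 0 0;0 0 0 0 0 0 0;0 0 0 0 0 0 0"}}

```text
time_s: 18.7
position: [0.4172, -0.2017, 0.1839]
tool_rot: [[-0.272, 0.962, -0.001], [0.962, 0.272, 0.001], [0.001, -0.001, -1.0]]
ft_force: [-0.4, -0.6, 0.2]
grip_width: 0.085
```

```bash
cat >> h.py <<'E'
def blk(uv=None,hi=30000,t=150):
    """block tops in the wrist view"""
    im,C=snap("wrist","wb.png"); H,S,V=hsv(im)
    for r in rect((V>t)&(S<40),.036,C,700,hi): print(r)
E
python3 - <<'E'
from h import *
s=readout.observe();print(s["time_s"],s["position"])
blk(t=150);print();blk(t=175);print(proj([.414,-.184,.036],cam("wrist")))
E
```

```text
18.7 [ 0.41721671 -0.20173696  0.1838815 ]
(array([ 415.7, -185.4]), array([44. , 28.9]), np.float32(105.1), array([320., 201.]))

(array([ 415.9, -185.6]), array([43.7, 28.7]), np.float32(105.1), array([320., 202.]))
[318.05119858 200.06259092]
```

View pics/wb.png

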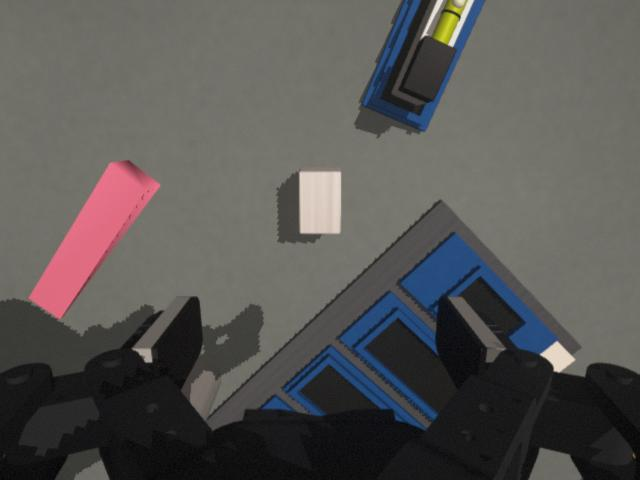

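```bash
python3 - <<'E'
from h import *
plan([.4158,-.1855,.028],105.1,sp=32)
im=cv2.imread("pics/t11.png");C=cam("top");H,S,V=hsv(im);print("darks")
[print(r) for r in rect((V<75),.012,C,100,2000) if r[3][0]>410 and 180<r[3][1]<300]
E
```

```text
n 5 t 18.8
3.1 0.5 31.2 -0.01 -0.01 0.16
3.1 0.5 31.2 -0.01 -0.01 0.16
3.1 0.5 31.2 -0.01 -0.01 0.16
3.1 0.5 31.2 -0.01 -0.01 0.16
3.1 0.5 31.2 -0.01 -0.01 0.16
darks
(array([ 469.7, -427.3]), array([74.9, 34.9]), np.float32(151.8), array([530., 270.]))
(array([ 503.1, -364.8]), array([115.5,  35. ]), np.float32(152.0), array([501., 255.]))
(array([ 536.4, -303.4]), array([94.4, 35.4]), np.float32(151.6), array([473., 239.]))
(array([ 570.1, -241.7]), array([53.6, 35.4]), np.float32(152.5), array([445., 224.]))
```

Request:
{"fn": "arm_command", "kwargs": {"rows": "0 3.1 0.5 31.2 0 0 0.16;0 3.1 0.5 31.2 0 0 0.16;0 3.1 0.5 31.2 0 0 0.16;0 3.1 0.5 31.2 0 0 0.16;0 3.1 0.5 31.2 0 0 0.16"}}

```text
time_s: 19.22
position: [0.4159, -0.1853, 0.0274]
tool_rot: [[-0.261, 0.965, 0.0], [0.965, 0.261, -0.0], [-0.0, 0.0, -1.0]]
ft_force: [-0.3, -1.1, -0.1]
grip_width: 0.0853
```

Request:
{"fn": "arm_command", "kwargs": {"rows": "0 0 0 0 0 0 0;1 0 0 0 0 0 0;1 0 0 0 0 0 0;1 0 0 0 0 0 0;1 0 0 0 0 0 0", "squeeze": 40}}

```text
time_s: 19.63
position: [0.4164, -0.1872, 0.0301]
tool_rot: [[-0.26, 0.966, 0.002], [0.966, 0.26, -0.002], [-0.003, 0.002, -1.0]]
ft_force: [-0.9, -0.6, 0.3]
grip_width: 0.0385
```

Request:
{"fn": "arm_command", "kwargs": {"rows": "1 0 0 0 0 0 0;1 0 0 0 0 0 0;1 0 0 0 0 0 0"}}

```text
time_s: 19.88
position: [0.4162, -0.1871, 0.03]
tool_rot: [[-0.26, 0.966, 0.002], [0.966, 0.26, -0.002], [-0.002, 0.002, -1.0]]
ft_force: [-2.1, 0.8, 10.2]
grip_width: 0.0292
```

Request:
{"fn": "arm_command", "kwargs": {"rows": "1 0 0 -10 0 0 0;1 0 0 -25 0 0 0;1 0 0 -30 0 0 0;1 0 0 -25 0 0 0;1 0 0 0 0 0 0"}}

```text
time_s: 20.3
position: [0.4172, -0.1879, 0.1232]
tool_rot: [[-0.26, 0.966, 0.007], [0.966, 0.26, -0.006], [-0.007, 0.005, -1.0]]
ft_force: [1.3, -0.8, -0.3]
grip_width: 0.0294
```

```bash
python3 - <<'E'
from h import *
plan([.5701,-.2417,.12],151.8,sp=34)
E
```

```text
n 7 t 20.3
-13.1 19.1 0.7 0.02 0.07 -6.68
-15.2 17.4 0.6 0.02 0.07 -6.68
-17.2 15.5 0.6 0.02 0.07 -6.68
-18.8 13.4 0.6 0.02 0.07 -6.68
-20.3 11.2 0.5 0.02 0.07 -6.68
-21.4 8.7 0.5 0.02 0.07 -6.68
-22.3 6.2 0.5 0.02 0.07 -6.68
```

Request:
{"fn": "arm_command", "kwargs": {"rows": "1 -13 19 0.5 0 0 -6.7;1 -15.2 17.4 0.5 0 0 -6.7;1 -17.2 15.5 0.5 0 0 -6.7;1 -18.8 13.4 0.5 0 0 -6.7;1 -20.3 11.2 0.5 0 0 -6.7"}}

```text
time_s: 20.72
position: [0.5255, -0.2252, 0.1158]
tool_rot: [[-0.753, 0.658, -0.0], [0.658, 0.753, 0.0], [0.0, -0.0, -1.0]]
ft_force: [-0.4, 0.9, -1.2]
grip_width: 0.0294
```

Request:
{"fn": "arm_command", "kwargs": {"rows": "1 -21.4 8.7 0.5 0 0 -6.7;1 -22.3 6.2 0.5 0 0 -6.7;1 0 0 0 0 0 0;1 0 0 0 0 0 0;1 0 0 0 0 0 0"}}

```text
time_s: 21.13
position: [0.5676, -0.2399, 0.1146]
tool_rot: [[-0.882, 0.471, -0.001], [0.471, 0.882, 0.001], [0.002, 0.0, -1.0]]
ft_force: [-0.8, 0.1, -1.2]
grip_width: 0.0292
```

```bash
python3 - <<'E'
from h import *
s=readout.observe();print(s["position"],s["tool_rot"].round(3))
plan([.5701,-.2417,.048],151.8,sp=25)
im,C=snap("wrist","w13.png"); im2,_=snap("top","t13.png")
H,S,V=hsv(im);print("top-lit block");[print(r) for r in rect((V>135)&(S<40),s["position"][2]-.03+.036,C,500,30000)]
a=im;b=im2[150:330,380:620]; b=cv2.resize(b,(640,480),interpolation=cv2.INTER_CUBIC)
cv2.imwrite("pics/c13.png",cv2.resize(np.hstack([a,b]),(800,300)))
E
```

```text
[ 0.56761455 -0.23989102  0.11463205] [[-0.882  0.471 -0.001]
 [ 0.471  0.882  0.001]
 [ 0.002  0.    -1.   ]]
n 3 t 21.1333
-1.0 -0.1 22.2 0.0 -0.03 0.02
-1.0 -0.1 22.2 0.0 -0.03 0.02
-1.0 -0.1 22.2 0.0 -0.03 0.02
top-lit block
(array([ 642.5, -160.5]), array([26.2, 19.2]), np.float32(164.0), array([621., 394.]))
(array([ 533.8, -329.6]), array([66.4, 26.1]), np.float32(93.4), array([ 55., 367.]))
(array([ 570.6, -243.9]), array([61.4, 39.9]), np.float32(157.8), array([321., 336.]))
```

View pics/c13.png

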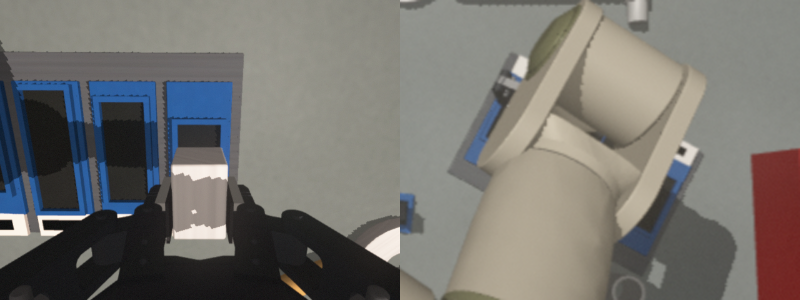

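Request:
{"fn": "arm_command", "kwargs": {"rows": "1 -2 0 22 0 0 0;1 -2 0 22 0 0 0;1 -0.7 0 20 0 0 0;1 0 0 4 0 0 0;1 0 0 0 0 0 0"}}

```text
time_s: 21.65
position: [0.5716, -0.2421, 0.0463]
tool_rot: [[-0.882, 0.471, -0.002], [0.471, 0.882, 0.002], [0.003, 0.0, -1.0]]
ft_force: [-0.0, 0.5, -0.9]
grip_width: 0.0296
```

Request:
{"fn": "arm_command", "kwargs": {"rows": "1 0 0 1.5 0 0 0;1 0 0 0 0 0 0;1 0 0 0 0 0 0"}}

```text
time_s: 21.9
position: [0.5729, -0.2427, 0.0469]
tool_rot: [[-0.883, 0.47, 0.002], [0.47, 0.883, -0.001], [-0.002, -0.0, -1.0]]
ft_force: [0.5, 0.7, -1.8]
grip_width: 0.0295
```

Request:
{"fn": "arm_command", "kwargs": {"rows": "1 0 0 1 0 0 0;1 0 0 0 0 0 0;1 0 0 0 0 0 0"}}

```text
time_s: 22.15
position: [0.5726, -0.2425, 0.0449]
tool_rot: [[-0.883, 0.47, 0.0], [0.47, 0.883, -0.0], [-0.0, -0.0, -1.0]]
ft_force: [0.5, -0.2, -2.1]
grip_width: 0.0293
```

Request:
{"fn": "arm_command", "kwargs": {"rows": "1 0 0 1.5 0 0 0;1 0 0 0 0 0 0;1 0 0 0 0 0 0"}}

```text
time_s: 22.4
position: [0.5725, -0.2425, 0.043]
tool_rot: [[-0.883, 0.47, -0.0], [0.47, 0.883, 0.0], [0.0, 0.0, -1.0]]
ft_force: [0.3, -0.1, -1.8]
grip_width: 0.0296
```

Request:
{"fn": "arm_command", "kwargs": {"rows": "1 0 0 1 0 0 0;1 0 0 0 0 0 0;1 0 0 0 0 0 0"}}

```text
time_s: 22.65
position: [0.5726, -0.2425, 0.0421]
tool_rot: [[-0.883, 0.47, 0.0], [0.47, 0.883, -0.0], [-0.0, -0.0, -1.0]]
ft_force: [0.8, -0.6, -0.8]
grip_width: 0.0291
```

Request:
{"fn": "arm_command", "kwargs": {"rows": "1 0 0 0.5 0 0 0;1 0 0 0 0 0 0;1 0 0 0 0 0 0"}}

```text
time_s: 22.9
position: [0.5726, -0.2425, 0.0421]
tool_rot: [[-0.883, 0.47, 0.0], [0.47, 0.883, -0.0], [-0.0, -0.0, -1.0]]
ft_force: [-1.9, 2.1, 4.6]
grip_width: 0.0292
```

Request:
{"fn": "arm_command", "kwargs": {"rows": "0.5 0 0 0 0 0 0;0.5 0 0 0 0 0 0;0.5 0 0 0 0 0 0;0.5 0 0 0 0 0 0"}}

```text
time_s: 23.23
position: [0.5725, -0.2425, 0.0414]
tool_rot: [[-0.883, 0.47, -0.0], [0.47, 0.883, 0.0], [0.0, 0.0, -1.0]]
ft_force: [-0.4, 0.8, -0.8]
grip_width: 0.0428
```

Request:
{"fn": "arm_command", "kwargs": {"rows": "0.5 0 0 -10 0 0 0;0.5 0 0 -25 0 0 0;0.5 0 0 -35 0 0 0;0 0 0 -38 0 0 0;0 0 0 -38 0 0 0"}}

```text
time_s: 23.65
position: [0.5722, -0.2423, 0.1899]
tool_rot: [[-0.883, 0.47, -0.0], [0.47, 0.883, 0.0], [0.0, 0.0, -1.0]]
ft_force: [-0.1, -0.2, 0.5]
grip_width: 0.0655
```

```bash
python3 - <<'E'
from h import *
im,C=snap("top","t14.png");H,S,V=hsv(im)
[print(r) for r in rect((V>200)&(S<40),.036,C,150,1500) if r[0][0]>300 and r[0][1]>150]
plan([.374,.282,.19],101.9,sp=36)
E
```

```text
(array([369.9, 301.6]), array([83.1, 28.3]), np.float32(102.1), array([195., 316.]))
(array([482.2, 380.8]), array([103.1,  28.3]), np.float32(106.8), array([159., 263.]))
n 16 t 23.7
26.5 23.1 0.1 0.02 0.05 3.13
27.7 21.6 0.2 0.02 0.05 3.13
28.9 20.1 0.2 0.02 0.05 3.13
29.9 18.5 0.2 0.02 0.05 3.13
30.9 16.8 0.2 0.02 0.05 3.13
31.8 15.1 0.2 0.02 0.05 3.13
32.5 13.4 0.3 0.02 0.05 3.13
33.2 11.6 0.3 0.02 0.05 3.13
33.8 9.7 0.3 0.02 0.05 3.13
34.3 7.9 0.3 0.02 0.05 3.13
34.6 6.0 0.4 0.02 0.05 3.13
34.9 4.1 0.4 0.02 0.05 3.13
35.1 2.2 0.4 0.02 0.05 3.13
35.2 0.3 0.4 0.02 0.05 3.13
35.1 -1.7 0.5 0.02 0.05 3.13
35.0 -3.6 0.5 0.02 0.05 3.13
```

Request:
{"fn": "arm_command", "kwargs": {"rows": "0 26.5 23.1 0 0 0 3.13;0 27.7 21.6 0 0 0 3.13;0 28.9 20.1 0 0 0 3.13;0 29.9 18.5 0 0 0 3.13;0 30.9 16.8 0 0 0 3.13"}}

```text
time_s: 24.12
position: [0.509, -0.0768, 0.1881]
tool_rot: [[-0.721, 0.693, 0.001], [0.693, 0.721, -0.0], [-0.001, 0.0, -1.0]]
ft_force: [0.3, 0.4, 1.5]
grip_width: 0.0853
```

Request:
{"fn": "arm_command", "kwargs": {"rows": "0 31.8 15.1 0 0 0 3.13;0 32.5 13.4 0 0 0 3.13;0 33.2 11.6 0 0 0 3.13;0 33.8 9.7 0 0 0 3.13;0 34.3 7.9 0 0 0 3.13"}}

```text
time_s: 24.53
position: [0.4465, 0.0876, 0.1882]
tool_rot: [[-0.507, 0.862, 0.001], [0.862, 0.507, -0.0], [-0.001, 0.001, -1.0]]
ft_force: [-0.2, -0.4, -0.7]
grip_width: 0.0854
```

Request:
{"fn": "arm_command", "kwargs": {"rows": "0 34.6 6 0 0 0 3.13;0 34.9 4.1 0 0 0 3.13;0 35.1 2.2 0 0 0 3.13;0 35.2 0.3 0 0 0 3.13;0 35.1 -1.7 0 0 0 3.13"}}

```text
time_s: 24.95
position: [0.384, 0.252, 0.1883]
tool_rot: [[-0.256, 0.967, 0.001], [0.967, 0.256, 0.0], [0.0, 0.001, -1.0]]
ft_force: [0.6, 0.0, 0.5]
grip_width: 0.0851
```

Request:
{"fn": "arm_command", "kwargs": {"rows": "0 35 -3.6 0 0 0 3.13;0 0 0 0 0 0 0;0 0 0 0 0 0 0;0 0 0 0 0 0 0"}}

```text
time_s: 25.28
position: [0.3724, 0.283, 0.1879]
tool_rot: [[-0.207, 0.978, 0.001], [0.978, 0.207, -0.0], [-0.0, 0.0, -1.0]]
ft_force: [-0.6, -0.4, -0.4]
grip_width: 0.0851
```

```bash
python3 - <<'E'
from h import *
s=readout.observe();print(s["time_s"],s["position"])
blk(t=150);print(proj([.370,.3016,.036],cam("wrist")))
im,C=snap("top","t15.png");H,S,V=hsv(im)
print("in rack");[print(r) for r in rect((V>195)&(S<40),.048,C,100,1500) if r[0][0]>300 and r[0][1]<-150]
print("vial",[r for r in rect((H>20)&(H<45)&(S>70),.048,C,30,900) if r[0][1]<0])
E
```

```text
25.2833 [0.37244268 0.28301496 0.18789467]
(array([585.2, 241.2]), array([106.1, 106.1]), np.float32(24.1), array([580., 317.]))
(array([371.4, 301.3]), array([83.8, 28.9]), np.float32(101.8), array([320., 196.]))
(array([484. , 380.5]), array([104.2,  28.9]), np.float32(106.7), array([506., 114.]))
[317.65659916 196.79391511]
in rack
(array([ 378.1, -634.3]), array([162.5,   6.5]), np.float32(180.0), array([638., 313.]))
(array([ 535.8, -444.7]), array([52.9, 24.3]), np.float32(62.8), array([545., 238.]))
(array([ 567.8, -385.4]), array([53.8, 25.3]), np.float32(61.9), array([516., 223.]))
(array([ 571.1, -240.1]), array([42.9, 28.5]), np.float32(152.5), array([448., 222.]))
(array([ 599.9, -325.9]), array([53.2, 25.7]), np.float32(61.6), array([488., 208.]))
(array([ 631.7, -267.2]), array([53.5, 25.5]), np.float32(62.7), array([460., 194.]))
vial [(array([459.1, -56.9]), array([21.3,  8.5]), np.float32(90.0), array([363., 274.])), (array([462.1, -23.4]), array([22. ,  9.6]), np.float32(78.7), array([347., 273.]))]
```

```bash
python3 - <<'E'
from h import *
plan([.3712,.3013,.027],101.8,sp=34)
E
```

```text
n 5 t 25.3833
3.8 0.4 32.2 0.0 0.0 0.0
3.8 0.4 32.2 0.0 0.0 0.0
3.8 0.5 32.2 0.0 0.0 0.0
3.8 0.5 32.2 0.0 0.0 0.0
3.8 0.5 32.2 0.0 0.0 0.0
```

Request:
{"fn": "arm_command", "kwargs": {"rows": "0 3.8 0.4 32 0 0 0;0 3.8 0.4 32 0 0 0;0 3.8 0.5 32 0 0 0;0 3.8 0.5 32 0 0 0;0 3.8 0.5 32 0 0 0"}}

```text
time_s: 25.8
position: [0.3714, 0.3015, 0.0265]
tool_rot: [[-0.204, 0.979, 0.001], [0.979, 0.204, 0.0], [0.0, 0.001, -1.0]]
ft_force: [0.3, -0.4, -0.1]
grip_width: 0.0851
```

Request:
{"fn": "arm_command", "kwargs": {"rows": "0 0 0 0 0 0 0;1 0 0 0 0 0 0;1 0 0 0 0 0 0;1 0 0 0 0 0 0;1 0 0 0 0 0 0"}}

```text
time_s: 26.22
position: [0.3715, 0.3025, 0.0293]
tool_rot: [[-0.205, 0.979, 0.003], [0.979, 0.205, 0.001], [0.001, 0.003, -1.0]]
ft_force: [1.1, -1.0, -0.3]
grip_width: 0.0388
```

Request:
{"fn": "arm_command", "kwargs": {"rows": "1 0 0 0 0 0 0;1 0 0 0 0 0 0;1 0 0 0 0 0 0;1 0 0 0 0 0 0"}}

```text
time_s: 26.55
position: [0.3712, 0.3025, 0.0291]
tool_rot: [[-0.206, 0.979, 0.002], [0.979, 0.206, 0.001], [0.0, 0.002, -1.0]]
ft_force: [-0.5, -0.9, 10.2]
grip_width: 0.0293
```

Request:
{"fn": "arm_command", "kwargs": {"rows": "1 0 0 -10 0 0 0;1 0 0 -25 0 0 0;1 0 0 -35 0 0 0;1 0 0 -35 0 0 0;1 0 0 0 0 0 0"}}

```text
time_s: 26.97
position: [0.3728, 0.3035, 0.1388]
tool_rot: [[-0.206, 0.978, 0.01], [0.979, 0.206, 0.005], [0.003, 0.011, -1.0]]
ft_force: [1.4, 2.0, -0.8]
grip_width: 0.0291
```

```bash
python3 - <<'E'
from h import *
plan([.5364,-.3034,.13],151.8,sp=36)
E
```

```text
n 18 t 26.9667
-34.9 1.9 0.4 0.04 0.01 -2.77
-34.9 0.3 0.4 0.04 0.01 -2.77
-34.9 -1.4 0.4 0.04 0.01 -2.77
-34.8 -3.1 0.4 0.04 0.01 -2.77
-34.6 -4.8 0.4 0.04 0.01 -2.77
-34.3 -6.5 0.4 0.04 0.01 -2.77
-34.0 -8.1 0.4 0.04 0.01 -2.77
-33.5 -9.8 0.4 0.04 0.01 -2.77
-33.0 -11.4 0.4 0.04 0.01 -2.77
-32.4 -12.9 0.4 0.04 0.01 -2.77
-31.8 -14.5 0.4 0.04 0.01 -2.77
-31.0 -16.0 0.4 0.04 0.01 -2.77
-30.2 -17.5 0.4 0.04 0.01 -2.77
-29.3 -18.9 0.4 0.04 0.01 -2.77
-28.4 -20.3 0.4 0.04 0.01 -2.77
-27.4 -21.7 0.5 0.04 0.01 -2.77
-26.3 -23.0 0.5 0.04 0.01 -2.77
-25.1 -24.2 0.5 0.04 0.01 -2.77
```

Request:
{"fn": "arm_command", "kwargs": {"rows": "1 -34.9 2 0 0 0 -2.77;1 -34.9 0.3 0 0 0 -2.77;1 -34.9 -1.4 0 0 0 -2.77;1 -34.8 -3.1 0 0 0 -2.77;1 -34.6 -4.8 0 0 0 -2.77"}}

```text
time_s: 27.38
position: [0.4159, 0.1322, 0.1326]
tool_rot: [[-0.437, 0.9, 0.0], [0.9, 0.437, 0.0], [-0.0, 0.0, -1.0]]
ft_force: [0.4, -0.3, -2.3]
grip_width: 0.0293
```

Request:
{"fn": "arm_command", "kwargs": {"rows": "1 -34.3 -6.5 0 0 0 -2.77;1 -34 -8.1 0 0 0 -2.77;1 -33.5 -9.8 0 0 0 -2.77;1 -33 -11.4 0 0 0 -2.77;1 -32.4 -12.9 0 0 0 -2.77"}}

```text
time_s: 27.8
position: [0.4612, -0.0365, 0.1326]
tool_rot: [[-0.639, 0.769, -0.0], [0.769, 0.639, 0.0], [0.0, -0.0, -1.0]]
ft_force: [0.7, 0.3, -2.0]
grip_width: 0.0295
```

Request:
{"fn": "arm_command", "kwargs": {"rows": "1 -31.8 -14.5 0 0 0 -2.77;1 -31 -16 0 0 0 -2.77;1 -30.2 -17.5 0 0 0 -2.77;1 -29.3 -18.9 0 0 0 -2.77;1 -28.4 -20.3 0 0 0 -2.77"}}

```text
time_s: 28.22
position: [0.5065, -0.205, 0.1324]
tool_rot: [[-0.804, 0.594, -0.0], [0.594, 0.804, 0.0], [0.0, 0.0, -1.0]]
ft_force: [0.6, 0.1, -2.3]
grip_width: 0.029
```

Request:
{"fn": "arm_command", "kwargs": {"rows": "1 -27.4 -21.7 0 0 0 -2.77;1 -26.3 -23 0 0 0 -2.77;1 -25.1 -24.2 0 0 0 -2.77;1 0 0 0 0 0 0;1 0 0 0 0 0 0"}}

```text
time_s: 28.63
position: [0.5335, -0.3059, 0.1317]
tool_rot: [[-0.88, 0.476, -0.001], [0.476, 0.88, 0.001], [0.001, 0.0, -1.0]]
ft_force: [1.0, 0.7, -2.0]
grip_width: 0.0292
```

```bash
python3 - <<'E'
from h import *
b=np.array([.5364,-.3034]); u=np.array([-.882,.471])
plan([*(b+.0012*u),.048],151.7,sp=25)
im,C=snap("wrist","w16.png"); H,S,V=hsv(im)
# bay c outline seen ahead of block
m=(V<45); m[300:]=0
print([r for r in rect(m,.012,C,300,30000)]); 
for q in ([.5364,-.3034,.012],): print(proj(q,C))
E
```

```text
n 4 t 28.6333
-0.1 0.9 20.9 0.0 -0.01 -0.02
-0.1 0.9 20.9 0.0 -0.01 -0.02
-0.1 0.9 20.9 0.0 -0.01 -0.02
-0.0 0.9 20.9 0.0 -0.01 -0.02
[(array([ 470. , -428.3]), array([78. , 37.5]), np.float32(151.5), array([105., 233.])), (array([ 498.4, -359.9]), array([103.3,  44.2]), np.float32(151.7), array([217., 225.]))]
[323.42557531 234.93958659]
```

Request:
{"fn": "arm_command", "kwargs": {"rows": "1 0 1 22 0 0 0;1 0 1 22 0 0 0;1 0 1 22 0 0 0;1 0 0.6 18 0 0 0;1 0 0 0 0 0 0"}}

```text
time_s: 29.1
position: [0.534, -0.2986, 0.0453]
tool_rot: [[-0.881, 0.473, -0.006], [0.473, 0.881, 0.005], [0.007, 0.002, -1.0]]
ft_force: [-0.4, 0.2, -2.7]
grip_width: 0.0294
```

Request:
{"fn": "arm_command", "kwargs": {"rows": "1 0 0 2 0 0 0;1 0 0 0 0 0 0;1 0 0 0 0 0 0"}}

```text
time_s: 29.35
position: [0.5361, -0.3014, 0.0481]
tool_rot: [[-0.881, 0.473, 0.002], [0.473, 0.881, -0.001], [-0.002, -0.0, -1.0]]
ft_force: [-0.3, -0.5, -1.6]
grip_width: 0.0295
```

Request:
{"fn": "arm_command", "kwargs": {"rows": "1 0 0 1.5 0 0 0;1 0 0 0 0 0 0;1 0 0 0 0 0 0"}}

```text
time_s: 29.6
position: [0.5357, -0.3014, 0.0456]
tool_rot: [[-0.881, 0.474, 0.0], [0.474, 0.881, -0.0], [-0.001, -0.0, -1.0]]
ft_force: [0.7, -0.0, -2.2]
grip_width: 0.0291
```

Request:
{"fn": "arm_command", "kwargs": {"rows": "1 0 0 1 0 0 0;1 0 0 0 0 0 0;1 0 0 0 0 0 0"}}

```text
time_s: 29.85
position: [0.5356, -0.3013, 0.0441]
tool_rot: [[-0.881, 0.474, -0.0], [0.474, 0.881, 0.0], [0.0, 0.0, -1.0]]
ft_force: [0.0, -0.3, -2.3]
grip_width: 0.0294
```

Request:
{"fn": "arm_command", "kwargs": {"rows": "1 0 -1 1.5 0 0 0;1 0 0 0 0 0 0;1 0 0 0 0 0 0"}}

```text
time_s: 30.1
position: [0.5351, -0.3022, 0.0425]
tool_rot: [[-0.881, 0.474, -0.0], [0.474, 0.881, 0.0], [0.0, 0.0, -1.0]]
ft_force: [0.1, -1.0, -2.6]
grip_width: 0.0289
```

Request:
{"fn": "arm_command", "kwargs": {"rows": "1 0 0 1 0 0 0;1 0 0 0 0 0 0;1 0 0 0 0 0 0"}}

```text
time_s: 30.35
position: [0.5351, -0.3022, 0.0416]
tool_rot: [[-0.881, 0.474, -0.0], [0.474, 0.881, 0.0], [0.0, 0.0, -1.0]]
ft_force: [-1.3, -0.2, -2.2]
grip_width: 0.0292
```

Request:
{"fn": "arm_command", "kwargs": {"rows": "1 0 0 1 0 0 0;1 0 0 0 0 0 0;1 0 0 0 0 0 0"}}

```text
time_s: 30.6
position: [0.5352, -0.3023, 0.0412]
tool_rot: [[-0.881, 0.474, 0.0], [0.474, 0.881, -0.0], [-0.001, -0.0, -1.0]]
ft_force: [-1.5, 0.8, 4.1]
grip_width: 0.0291
```

Seated. Release and go for block d.

Request:
{"fn": "arm_command", "kwargs": {"rows": "0.5 0 0 0 0 0 0;0.5 0 0 0 0 0 0;0.5 0 0 0 0 0 0;0.5 0 0 0 0 0 0"}}

```text
time_s: 30.93
position: [0.5352, -0.3023, 0.0405]
tool_rot: [[-0.881, 0.474, 0.0], [0.474, 0.881, -0.0], [-0.0, -0.0, -1.0]]
ft_force: [-0.0, -0.4, -0.0]
grip_width: 0.0427
```

Request:
{"fn": "arm_command", "kwargs": {"rows": "0.5 0 0 -10 0 0 0;0.5 0 0 -25 0 0 0;0.5 0 0 -35 0 0 0;0 0 0 -38 0 0 0;0 0 0 -38 0 0 0"}}

```text
time_s: 31.35
position: [0.5349, -0.3019, 0.1889]
tool_rot: [[-0.881, 0.474, -0.0], [0.474, 0.881, 0.0], [0.0, 0.0, -1.0]]
ft_force: [0.8, 0.0, 0.3]
grip_width: 0.0654
```

```bash
python3 - <<'E'
from h import *
im,C=snap("top","t17.png");H,S,V=hsv(im)
[print(r) for r in rect((V>200)&(S<40),.036,C,150,1500) if r[0][0]>300 and r[0][1]>150]
plan([.489,.362,.19],106.8,sp=37)
E
```

```text
(array([482.2, 380.8]), array([103.1,  28.3]), np.float32(106.8), array([159., 263.]))
(array([739.1, 659.7]), array([225.1,   5.9]), np.float32(11.5), array([ 37., 147.]))
n 19 t 31.4
18.8 29.7 0.1 0.01 0.04 2.37
20.0 28.9 0.1 0.01 0.04 2.37
21.2 28.0 0.1 0.01 0.04 2.37
22.3 27.1 0.1 0.01 0.04 2.37
23.4 26.2 0.1 0.01 0.04 2.37
24.5 25.2 0.1 0.01 0.04 2.37
25.5 24.1 0.1 0.01 0.04 2.37
26.5 23.1 0.1 0.01 0.04 2.37
27.4 22.0 0.2 0.01 0.04 2.37
28.3 20.8 0.2 0.01 0.04 2.37
29.1 19.6 0.2 0.01 0.04 2.37
29.9 18.4 0.2 0.01 0.04 2.37
30.7 17.2 0.2 0.01 0.04 2.37
31.3 15.9 0.3 0.01 0.04 2.37
32.0 14.6 0.3 0.01 0.04 2.37
32.5 13.2 0.3 0.01 0.04 2.37
33.1 11.9 0.3 0.01 0.04 2.37
33.5 10.5 0.3 0.01 0.04 2.37
33.9 9.1 0.4 0.01 0.04 2.37
```

Request:
{"fn": "arm_command", "kwargs": {"rows": "0 18.8 29.7 0 0 0 2.37;0 20 28.9 0 0 0 2.37;0 21.2 28 0 0 0 2.37;0 22.3 27.1 0 0 0 2.37;0 23.4 26.2 0 0 0 2.37"}}

```text
time_s: 31.82
position: [0.5223, -0.1255, 0.1872]
tool_rot: [[-0.763, 0.646, 0.001], [0.646, 0.763, -0.0], [-0.001, 0.0, -1.0]]
ft_force: [0.9, -0.1, -0.1]
grip_width: 0.0857
```

Request:
{"fn": "arm_command", "kwargs": {"rows": "0 24.5 25.2 0 0 0 2.37;0 25.5 24.1 0 0 0 2.37;0 26.5 23.1 0 0 0 2.37;0 27.4 22 0 0 0 2.37;0 28.3 20.8 0 0 0 2.37"}}

```text
time_s: 32.23
position: [0.5098, 0.0498, 0.1873]
tool_rot: [[-0.614, 0.789, 0.001], [0.789, 0.614, -0.0], [-0.001, 0.001, -1.0]]
ft_force: [1.6, 0.7, 1.1]
grip_width: 0.0852
```

Request:
{"fn": "arm_command", "kwargs": {"rows": "0 29.1 19.6 0 0 0 2.37;0 29.9 18.4 0 0 0 2.37;0 30.7 17.2 0 0 0 2.37;0 31.3 15.9 0 0 0 2.37;0 32 14.6 0 0 0 2.37"}}

```text
time_s: 32.65
position: [0.4974, 0.2252, 0.1873]
tool_rot: [[-0.439, 0.898, 0.001], [0.898, 0.439, 0.0], [-0.0, 0.001, -1.0]]
ft_force: [0.7, -1.2, 0.5]
grip_width: 0.0852
```

Request:
{"fn": "arm_command", "kwargs": {"rows": "0 32.5 13.2 0 0 0 2.37;0 33.1 11.9 0 0 0 2.37;0 33.5 10.5 0 0 0 2.37;0 33.9 9.1 0 0 0 2.37;0 0 0 0 0 0 0"}}

```text
time_s: 33.07
position: [0.4866, 0.3685, 0.1869]
tool_rot: [[-0.29, 0.957, 0.001], [0.957, 0.29, 0.002], [0.002, 0.001, -1.0]]
ft_force: [-1.3, 0.3, 0.7]
grip_width: 0.0851
```

Request:
{"fn": "arm_command", "kwargs": {"rows": "0 0 0 0 0 0 0;0 0 0 0 0 0 0"}}

```text
time_s: 33.23
position: [0.4878, 0.3632, 0.1868]
tool_rot: [[-0.288, 0.958, 0.0], [0.958, 0.288, -0.0], [-0.0, 0.0, -1.0]]
ft_force: [0.5, 0.7, 0.3]
grip_width: 0.0857
```

```bash
python3 - <<'E'
from h import *
s=readout.observe();print(s["time_s"],s["position"])
blk(t=150);print(proj([.4825,.3805,.036],cam("wrist")))
plan([.4838,.3805,.027],106.7,sp=34)
im,C=snap("top","t18.png");H,S,V=hsv(im)
print("in rack");[print(r) for r in rect((V>195)&(S<40),.048,C,100,1500) if 300<r[0][0] and r[0][1]<-150]
E
```

```text
33.2333 [0.48784545 0.36322411 0.18680908]
(array([575.1, 250.8]), array([127.4,  78.9]), np.float32(7.7), array([377., 384.]))
(array([483.7, 380.7]), array([103.5,  29.1]), np.float32(106.9), array([318., 194.]))
[315.78859179 197.50060247]
n 5 t 33.2833
3.7 0.2 32.0 0.0 0.0 -0.0
3.7 0.2 32.0 0.0 0.0 -0.0
3.7 0.2 32.0 0.0 0.0 -0.0
3.7 0.2 32.0 0.0 0.0 -0.0
3.7 0.2 32.0 0.0 0.0 -0.0
in rack
(array([ 373. , -634.6]), array([172.7,   7.7]), np.float32(0.3), array([638., 315.]))
(array([ 535.2, -444.9]), array([53.8, 25.3]), np.float32(62.8), array([545., 238.]))
(array([ 536.4, -301.6]), array([83.4, 29.3]), np.float32(152.2), array([477., 238.]))
(array([ 567.8, -385.4]), array([53.8, 25.3]), np.float32(61.9), array([516., 223.]))
(array([ 571. , -240.1]), array([42.9, 28.5]), np.float32(152.7), array([448., 222.]))
(array([ 599.9, -325.9]), array([53.2, 25.7]), np.float32(61.6), array([488., 208.]))
(array([ 631.7, -267.2]), array([53.5, 25.5]), np.float32(62.7), array([460., 194.]))
(array([ 757.4, -407. ]), array([51.1, 19.5]), np.float32(180.0), array([523., 138.]))
```

Request:
{"fn": "arm_command", "kwargs": {"rows": "0 3.7 0.2 32 0 0 0;0 3.7 0.2 32 0 0 0;0 3.7 0.2 32 0 0 0;0 3.7 0.2 32 0 0 0;0 3.7 0.2 32 0 0 0"}}

```text
time_s: 33.75
position: [0.484, 0.3805, 0.0257]
tool_rot: [[-0.286, 0.958, 0.001], [0.958, 0.286, 0.0], [0.0, 0.001, -1.0]]
ft_force: [0.7, 0.4, -0.2]
grip_width: 0.0855
```

Request:
{"fn": "arm_command", "kwargs": {"rows": "0 0 0 0 0 0 0;1 0 0 0 0 0 0;1 0 0 0 0 0 0;1 0 0 0 0 0 0;1 0 0 0 0 0 0"}}

```text
time_s: 34.17
position: [0.4845, 0.3817, 0.0288]
tool_rot: [[-0.287, 0.958, 0.003], [0.958, 0.287, 0.002], [0.001, 0.003, -1.0]]
ft_force: [-0.0, 0.0, -0.9]
grip_width: 0.0387
```

Request:
{"fn": "arm_command", "kwargs": {"rows": "1 0 0 0 0 0 0;1 0 0 0 0 0 0;1 0 0 0 0 0 0;1 0 0 0 0 0 0"}}

```text
time_s: 34.5
position: [0.4841, 0.3816, 0.0284]
tool_rot: [[-0.287, 0.958, 0.002], [0.958, 0.287, 0.001], [0.0, 0.002, -1.0]]
ft_force: [-1.6, -1.2, 6.4]
grip_width: 0.0293
```

Request:
{"fn": "arm_command", "kwargs": {"rows": "1 0 0 -10 0 0 0;1 0 0 -30 0 0 0;1 0 0 -38 0 0 0;1 0 0 -38 0 0 0;1 0 0 0 0 0 0"}}

```text
time_s: 34.92
position: [0.486, 0.3829, 0.1512]
tool_rot: [[-0.288, 0.958, 0.012], [0.958, 0.288, 0.006], [0.003, 0.014, -1.0]]
ft_force: [0.3, 0.4, -1.6]
grip_width: 0.0294
```

```bash
python3 - <<'E'
from h import *
print(readout.observe()["position"])
plan([.5031,-.3648,.145],151.7,sp=37)
E
```

```text
[0.48595767 0.38293504 0.15121593]
n 21 t 34.9167
-34.3 -9.5 0.1 0.04 0.01 -2.14
-34.0 -10.7 0.1 0.04 0.01 -2.14
-33.5 -12.0 0.1 0.04 0.01 -2.14
-33.1 -13.2 0.1 0.04 0.01 -2.14
-32.5 -14.5 0.1 0.04 0.01 -2.14
-32.0 -15.7 0.1 0.04 0.01 -2.14
-31.4 -16.9 0.1 0.04 0.01 -2.14
-30.7 -18.0 0.1 0.04 0.01 -2.14
-30.0 -19.2 0.1 0.04 0.01 -2.14
-29.3 -20.3 0.1 0.04 0.01 -2.14
-28.5 -21.3 0.1 0.04 0.01 -2.14
-27.7 -22.4 0.1 0.04 0.01 -2.14
-26.8 -23.4 0.2 0.04 0.01 -2.14
-25.9 -24.4 0.2 0.04 0.01 -2.14
-25.0 -25.4 0.2 0.04 0.01 -2.14
-24.0 -26.3 0.2 0.04 0.01 -2.14
-23.0 -27.2 0.2 0.04 0.01 -2.14
-22.0 -28.0 0.2 0.04 0.01 -2.14
-21.0 -28.8 0.2 0.04 0.01 -2.14
-19.9 -29.6 0.3 0.04 0.01 -2.14
-18.7 -30.3 0.3 0.04 0.01 -2.14
```

Request:
{"fn": "arm_command", "kwargs": {"rows": "1 -34.3 -9.5 0 0 0 -2.14;1 -34 -10.7 0 0 0 -2.14;1 -33.5 -12 0 0 0 -2.14;1 -33.1 -13.2 0 0 0 -2.14;1 -32.5 -14.5 0 0 0 -2.14"}}

```text
time_s: 35.33
position: [0.487, 0.202, 0.1429]
tool_rot: [[-0.462, 0.887, 0.0], [0.887, 0.462, -0.0], [-0.0, 0.0, -1.0]]
ft_force: [1.4, 0.0, -4.0]
grip_width: 0.0292
```

Request:
{"fn": "arm_command", "kwargs": {"rows": "1 -32 -15.7 0 0 0 -2.14;1 -31.4 -16.9 0 0 0 -2.14;1 -30.7 -18 0 0 0 -2.14;1 -30 -19.2 0 0 0 -2.14;1 -29.3 -20.3 0 0 0 -2.14"}}

```text
time_s: 35.75
position: [0.491, 0.0238, 0.143]
tool_rot: [[-0.619, 0.786, 0.0], [0.786, 0.619, -0.0], [-0.0, 0.0, -1.0]]
ft_force: [0.1, 0.1, -2.8]
grip_width: 0.0292
```

Request:
{"fn": "arm_command", "kwargs": {"rows": "1 -28.5 -21.3 0 0 0 -2.14;1 -27.7 -22.4 0 0 0 -2.14;1 -26.8 -23.4 0 0 0 -2.14;1 -25.9 -24.4 0 0 0 -2.14;1 -25 -25.4 0 0 0 -2.14"}}

```text
time_s: 36.17
position: [0.4949, -0.1542, 0.143]
tool_rot: [[-0.754, 0.657, 0.0], [0.657, 0.754, -0.0], [-0.0, 0.0, -1.0]]
ft_force: [1.2, 0.1, -3.2]
grip_width: 0.0293
```

Request:
{"fn": "arm_command", "kwargs": {"rows": "1 -24 -26.3 0 0 0 -2.14;1 -23 -27.2 0 0 0 -2.14;1 -22 -28 0 0 0 -2.14;1 -21 -28.8 0 0 0 -2.14;1 -19.9 -29.6 0 0 0 -2.14"}}

```text
time_s: 36.58
position: [0.4988, -0.3323, 0.1428]
tool_rot: [[-0.863, 0.506, -0.0], [0.506, 0.863, 0.0], [0.0, 0.0, -1.0]]
ft_force: [0.9, 0.7, -3.1]
grip_width: 0.0295
```

Request:
{"fn": "arm_command", "kwargs": {"rows": "1 -18.7 -30.3 0 0 0 -2.14;1 0 0 0 0 0 0;1 0 0 0 0 0 0;1 0 0 0 0 0 0"}}

```text
time_s: 36.92
position: [0.4997, -0.3657, 0.1425]
tool_rot: [[-0.88, 0.475, -0.001], [0.475, 0.88, 0.001], [0.001, 0.001, -1.0]]
ft_force: [0.3, 0.4, -2.8]
grip_width: 0.0291
```

```bash
python3 - <<'E'
from h import *
print(readout.observe()["position"])
b=np.array([.5031,-.3648]); u=np.array([-.882,.471])
plan([*(b+.001*u),.048],151.7,sp=25)
E
```

```text
[ 0.49970018 -0.36566017  0.14245803]
n 4 t 36.9167
-0.4 0.6 23.6 0.01 -0.01 -0.02
-0.4 0.6 23.6 0.01 -0.01 -0.02
-0.4 0.6 23.6 0.01 -0.01 -0.02
-0.4 0.6 23.6 0.01 -0.01 -0.02
```

Request:
{"fn": "arm_command", "kwargs": {"rows": "1 -0.4 0.6 24 0 0 0;1 -0.4 0.6 24 0 0 0;1 -0.4 0.6 24 0 0 0;1 -0.4 0.6 18 0 0 0;1 0 0 0 0 0 0"}}

```text
time_s: 37.33
position: [0.5015, -0.362, 0.0493]
tool_rot: [[-0.881, 0.474, -0.005], [0.474, 0.881, 0.005], [0.007, 0.002, -1.0]]
ft_force: [-0.2, 0.9, -2.6]
grip_width: 0.0293
```

Request:
{"fn": "arm_command", "kwargs": {"rows": "1 0 0 3 0 0 0;1 0 0 0 0 0 0;1 0 0 0 0 0 0"}}

```text
time_s: 37.58
position: [0.5031, -0.365, 0.0511]
tool_rot: [[-0.88, 0.475, 0.002], [0.475, 0.88, -0.002], [-0.002, -0.001, -1.0]]
ft_force: [0.1, -0.6, -2.5]
grip_width: 0.0294
```

Request:
{"fn": "arm_command", "kwargs": {"rows": "1 0 0 3 0 0 0;1 0 0 0 0 0 0;1 0 0 0 0 0 0"}}

```text
time_s: 37.83
position: [0.5026, -0.365, 0.047]
tool_rot: [[-0.88, 0.475, 0.0], [0.475, 0.88, -0.0], [-0.0, -0.0, -1.0]]
ft_force: [0.2, -0.3, -2.0]
grip_width: 0.0293
```

Expected contact at ≈0.0404.

Request:
{"fn": "arm_command", "kwargs": {"rows": "1 0 0 3 0 0 0;1 0 0 0 0 0 0;1 0 0 0 0 0 0"}}

```text
time_s: 38.08
position: [0.5025, -0.3648, 0.0434]
tool_rot: [[-0.88, 0.475, -0.0], [0.475, 0.88, 0.0], [0.0, 0.0, -1.0]]
ft_force: [-0.4, 0.5, -3.0]
grip_width: 0.0294
```

Request:
{"fn": "arm_command", "kwargs": {"rows": "1 0 0 1.5 0 0 0;1 0 0 0 0 0 0;1 0 0 0 0 0 0"}}

```text
time_s: 38.33
position: [0.5025, -0.3649, 0.042]
tool_rot: [[-0.88, 0.475, -0.0], [0.475, 0.88, 0.0], [0.0, 0.0, -1.0]]
ft_force: [-0.4, 0.3, -2.9]
grip_width: 0.0295
```

Request:
{"fn": "arm_command", "kwargs": {"rows": "1 0 0 1.5 0 0 0;1 0 0 0 0 0 0;1 0 0 0 0 0 0"}}

```text
time_s: 38.58
position: [0.5025, -0.3649, 0.0406]
tool_rot: [[-0.88, 0.475, -0.0], [0.475, 0.88, 0.0], [0.0, 0.0, -1.0]]
ft_force: [-0.2, -0.7, -3.0]
grip_width: 0.0295
```

Request:
{"fn": "arm_command", "kwargs": {"rows": "1 0 0 1 0 0 0;1 0 0 0 0 0 0;1 0 0 0 0 0 0"}}

```text
time_s: 38.83
position: [0.5026, -0.3649, 0.0405]
tool_rot: [[-0.88, 0.475, 0.0], [0.475, 0.88, -0.0], [-0.001, -0.0, -1.0]]
ft_force: [-2.2, 2.1, 5.3]
grip_width: 0.0292
```

Request:
{"fn": "arm_command", "kwargs": {"rows": "0.5 0 0 0 0 0 0;0.5 0 0 0 0 0 0;0.5 0 0 0 0 0 0;0.5 0 0 0 0 0 0"}}

```text
time_s: 39.17
position: [0.5026, -0.365, 0.0396]
tool_rot: [[-0.88, 0.475, 0.0], [0.475, 0.88, -0.0], [-0.0, 0.0, -1.0]]
ft_force: [0.3, 0.2, -0.4]
grip_width: 0.0424
```

Request:
{"fn": "arm_command", "kwargs": {"rows": "0.5 0 0 -10 0 0 0;0.5 0 0 -25 0 0 0;0.5 0 0 -35 0 0 0;0.5 0 0 -38 0 0 0;0.5 0 0 -38 0 0 0"}}

```text
time_s: 39.58
position: [0.5023, -0.3646, 0.1879]
tool_rot: [[-0.88, 0.475, -0.0], [0.475, 0.88, 0.0], [0.0, 0.0, -1.0]]
ft_force: [0.2, -0.1, 0.3]
grip_width: 0.0428
```

Request:
{"fn": "arm_command", "kwargs": {"rows": "0.5 35 0 -10 0 0 0;0.5 15 -33 0 0 0 0;0.5 15 -33 0 0 0 0;0.5 15 -33 0 0 0 0;0.5 15 -33 0 0 0 0"}}

```text
time_s: 40.0
position: [0.3549, -0.4365, 0.1967]
tool_rot: [[-0.88, 0.474, 0.001], [0.474, 0.88, -0.001], [-0.001, -0.001, -1.0]]
ft_force: [0.5, -1.2, -0.2]
grip_width: 0.0424
```

Request:
{"fn": "arm_command", "kwargs": {"rows": "0.5 10 -35 0 0 0 0;0.5 0 0 0 0 0 0;0.5 0 0 0 0 0 0"}}

```text
time_s: 40.25
position: [0.3296, -0.4631, 0.1962]
tool_rot: [[-0.879, 0.478, 0.0], [0.478, 0.879, -0.001], [-0.001, -0.0, -1.0]]
ft_force: [1.2, -0.2, -0.2]
grip_width: 0.0427
```

```bash
python3 - <<'E'
from h import *
s=readout.observe();print(s["time_s"],s["position"],s["q"].round(1))
im,C=snap("top","t20.png");H,S,V=hsv(im)
[print(r) for r in rect((V>195)&(S<40),.048,C,100,1500) if 300<r[0][0]]
a=cv2.resize(im[50:370,80:560],(600,400));im2,_=snap("side","s20.png")
b=cv2.resize(im2[110:290,190:430],(533,400),interpolation=cv2.INTER_CUBIC)
cv2.imwrite("pics/c20.png",cv2.resize(np.hstack([a,b]),(800,282)))
E
```

```text
40.25 [ 0.32958211 -0.46307771  0.19622043] [ -66.5   26.    76.4    0.    77.5 -128. ]
(array([467.4,  46.7]), array([53.4, 25.8]), np.float32(174.1), array([314., 270.]))
(array([ 503.3, -363.3]), array([102.4,  28.2]), np.float32(151.9), array([507., 253.]))
(array([ 535.8, -444.7]), array([52.9, 24.3]), np.float32(62.8), array([545., 238.]))
(array([ 536.3, -301.2]), array([82.7, 28.8]), np.float32(151.4), array([477., 238.]))
(array([ 568.3, -385.7]), array([54. , 24.4]), np.float32(62.8), array([516., 223.]))
(array([ 571. , -240.1]), array([42.9, 28.5]), np.float32(152.5), array([448., 222.]))
(array([ 599.7, -326.2]), array([52.5, 25.7]), np.float32(61.6), array([488., 208.]))
(array([619.9,  92. ]), array([52.8, 28. ]), np.float32(107.3), array([293., 199.]))
(array([ 631.8, -267. ]), array([53.7, 25.4]), np.float32(60.7), array([460., 193.]))
(array([739.3, 307.5]), array([70.1, 24.3]), np.float32(23.1), array([195., 145.]))
(array([726.7, 694.6]), array([223. ,  10.8]), np.float32(11.4), array([ 17., 151.]))
(array([735.4, 652.4]), array([223.1,  11.2]), np.float32(11.3), array([ 36., 147.]))
```

View pics/c20.png

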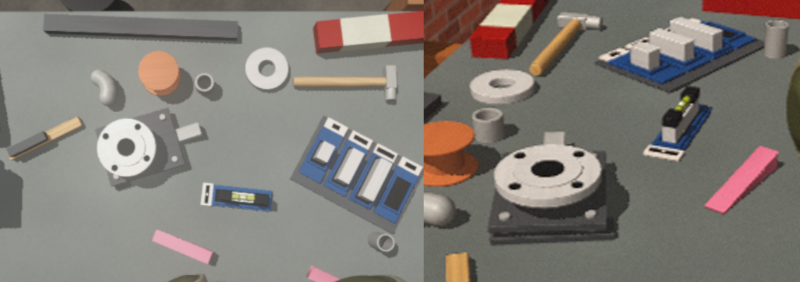

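The picture shows the wedge in at (190,131), the flange clear, and the level upright in its holder at (237,197). The three blocks are in their bays at (323,153), (350,165) and (376,180). The bystanders look undisturbed.

```bash
python3 -c "
from rig import env
print(env.close_job())"
```

```text
the job is handed in; nothing more can be done
None
```

The job is done and handed in at about 40 s of the 210 s allowed; no verdict was reported.

- **Stand and wedge:** I pushed the wedge in between the short feet until the bubble sat centred, then let go. The bubble was still centred after release: within about 0.3 px of the ring middle in the top view, about 0.001 rad, and the wrist view agreed. The push showed about 14 N at most at the wrist. The flange's only shift in the top view was about one pixel (2 mm), which is roughly what tilting it level would give. I did not measure the stand's slide along the bench any more closely than that.
- **Level:** It stands upright in its own holder. Its vial measured about 3 mm off the bay's centre line, inside the 5 mm of clearance.
- **Blocks:** The 45, 85 and 105 mm blocks are each flat in their own bays. In the last top view all three were within about 2 mm of the bay centres and 1° of the bay direction. The 65 mm block was not on the bench, so its bay stays empty.
- **Other things:** The other things on the bench and the pink look-alikes appear where they were. I checked this by eye in the final picture, not by measurement. I saw no block knocked aside during the run.

No check failed. The one disagreement was 2 to 3 mm between the top and wrist views on the level holder's position, so I aimed at the mean.

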